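# Put the open tray of wheelsets away in the rack bay and turn the button across it

### The arm

A 6-joint arm with a two-finger parallel gripper is mounted at the origin on the work surface. World frame = base frame: x ahead of the robot, y to its left, z up, the work surface at z = 0. Lengths are in m, angles in rad, forces in N, time in s.
With the tool pointing down it reaches from about 0.275 to 0.725 m from the base axis. Payload 5.6 kg.
Tool frame: the origin (TCP) lies at the very end of the fingers, on their centre line; the grasp point (between the pads) lies tcp_to_grasp behind it (tcp_to_grasp is the distance from the TCP to the grasp point, in m); z points along the fingers, y is the direction in which the jaws open and shut (so a half turn about z gives the same grasp; the last joint's range is limited). The gripper opens to 85 mm and grips with 20 to 120 N. Pads are 22 mm wide; open, the fingers measure 114 mm over their backs; the gripper's body (76 mm by 85 mm) begins 54 mm behind the grasp point. The pads swing forward as they close: fully open they stand 13 mm farther back than shut.
Start: joints at [1.575, 0.255, 0.108, 0, -1.424, -0.285], TCP at [0.152, 0.528, 0.231] pointing down, gripper open.
Joint ranges: [-2.95, 2.95], [-1.21, 1.97], [-1.09, 1.5], [-2.87, 1.71], [-2.94, -0.07], [-3.05, 3.05]. Speed limits (rad/s): [2.57, 2.57, 3.14, 3.14, 3.14, 3.14].

### API

Orientations are given as a unit quaternion [x, y, z, w].
In Python, from bench import * gives the robot as it stands.
- The arm moves only by the tool move_arm, never from a script. Its argument "steps" is a list of rows, each a list of 6 numbers: the shift along the tool's x, y, z in mm, then the turn, a rotation vector about the tool's x, y, z in degrees. In form: [[dx, dy, dz, ax, ay, az], ...]. A call has 1 to 12 rows; each row shifts and turns the pose as measured when the row begins, along the tool's axes as they then stand; what a row does not reach is not made up. A row lasts 1/12 s, in which the tool goes at most 41.7 mm and 7.16 degrees, less where a joint would pass 70% of its speed; a pose out of reach is approached as far as the arm can. A call is refused whole if a number of a shift passes 41.7 or a number of a turn 7.16, either way. A call with a gripper value outside its range is refused whole. "claw" is the gripper command: -1 is shut, 1 is fully open, values between are in proportion, set as the call begins (left out, the last holds). The fingers move at their own pace and stop on an object; the grip force is fixed at half the most. Time passes only in rows, so rows that do not move let the fingers close. It gives the time, the measured TCP pose, the force and the opening at its end, in the units of the state.
- state(): the state, without advancing time (a new reading comes with each control period).
- camera(name): name is "scene" or "top" or "wrist"; returns a dict with "pixels" (480x640x3 uint8, red, green, blue), "intrinsics" (3x3 intrinsics, pixels), "world_to_cam" (4x4, takes a point from world to camera coordinates); the wrist camera has in their place "hand_eye" (4x4, takes a point from camera to tool coordinates, whose origin is the TCP and whose axes are the flange's). Camera axes: x right, y down, z forward; pixel columns grow to the right and rows downward; lengths in m; the calibration is good to about 2 mm. A picture is of the moment at which its call begins: read the wrist's pose just before it. There is no depth.
- job_done(): hands the job in, once; it reports no verdict.
The state is a dict: "time_s": time; "joint_positions": joint angles; "joint_velocities": joint speeds; "joint_torque": joint torques, N m; "tool_pos": TCP position; "eef_rot": TCP orientation; "ft_force": force on the tool from outside, world axes, zero at the start; "ft_torque": the same for the moment, N m; "gripper_width": finger opening in m.
Only numpy, scipy, OpenCV 4.12 (cv2) and the standard library are available. Lean on these libraries where they do the work, as an engineer would, in place of code of your own. Each camera call takes 0.05 s, during which the arm holds its last target.

### The job

Lift the plywood tray of loose wheelsets by its bridge handle and carry it level to the white rack, so that every wheelset stays in it. Set it on the deck in front of the low bay under the shelf, slide it in until the sprung plate hidden at the back is pushed in fully and stops hard (feel for it, press gently, do not ram it), and only then swing the turn button square across behind the tray. Leave the other rolling stock and the pot alone.

Things in the scene. Friction and masses are not known exactly. Their poses are not given: they have to be found in the camera images.
- tray: open plywood tray 150 x 96 mm (x by y), walls 24 mm high and 4 mm thick, floor 4 mm; about 0.35 kg empty. Origin: centre of the underside; z up. Starts on the table, its length roughly towards the robot; either end may go into the bay first.
- handle (a point): middle of the tray's bridge handle, 70 mm above its underside, over the tray's centre: a straight bar 96 mm long along the tray's y, 12 mm thick (x), 16 mm tall, on a post at each long wall. Free space below it down to the wheelsets (tops 34 mm above the underside). Axes as the tray's.
- wheelset1: steel wheelset 1: two 30 mm wheels on a 72 mm axle (6 mm thick), lying loose in the tray, free to roll lengthways in it; 50 to 90 g. Origin: middle of the axle; y along the axle.
- wheelset2: steel wheelset 2: two 30 mm wheels on a 72 mm axle (6 mm thick), lying loose in the tray, free to roll lengthways in it; 50 to 90 g. Origin: middle of the axle; y along the axle.
- wheelset3: steel wheelset 3: two 30 mm wheels on a 72 mm axle (6 mm thick), lying loose in the tray, free to roll lengthways in it; 50 to 90 g. Origin: middle of the axle; y along the axle.
- rack: fixed white plastic rack, its open front towards the robot. Origin: on the table, on the bay's centre line; x runs into the bay, y to the left, z up. Deck 8 mm thick from x = -20 to 300 mm, y = -64 to 64 mm. Upright side panels (outer faces y = -135 and 135 mm) and a back panel close it under the shelf. 
- deck (a point): point on the deck's top (8 mm above the table) on the bay's centre line, 50 mm from the rack's origin, before the bay. The tray can be set down here lengthways with its handle near x = 86 mm, its far end then between the rails.
- rails (a point): where the two guide rails begin: x = 100 mm, on the centre line, 30 mm above the table (their tops). Rails run to x = 270 mm with inner faces at y = -54 and 54 mm; the 96 mm wide tray goes lengthways between them.
- shelf_edge (a point): middle of the lower front edge of the shelf that roofs the bay: x = 165 mm, 105 mm above the table. Shelf 12 mm thick, to x = 330 mm, 270 mm wide. The tray passes under it, a gripper upright on the handle does not: let the tray go before it and push it on by its near end wall.
- buffer (a joint): travel in m of the sprung plate on the adjustable stop at the back of the bay: 0 at rest, 0.012 fully in. Unpressed, its face stands anywhere from x = 230 to 246 mm in the rack (set anew each time, not reported); it gives 12 mm under less than 1 N, then stops hard. The let-go tray stays there by friction, near end then at x = 92 to 108 mm.
- button (a joint): angle of the turn button in rad: 0 = arm square across the bay mouth (along the rack's -y, behind the tray), 1.57 = arm towards the robot (rack -x); lowering the value turns it anticlockwise seen from above. Turns stiffly (0.05 N m), stays put, no stop at 0. Axis upright at x = 75, y = 92 mm in the rack; arm 68 mm long from the axis, 14 mm wide, 18 to 30 mm above the table.
- button_grip (a point): point on the turn button's axis, 52 mm above the table, in the middle of its upright thumb grip: a block 40 mm long (in line with the arm), 14 mm thick, from 30 to 64 mm above the table. Its axes turn with the button: y along the thumb grip, the arm pointing to -y.
- locomotive: grey locomotive model, 180 x 46 x 64 mm, bystander on the table. Origin: centre of the underside.
- coach: green coach model, 200 x 46 x 63 mm, bystander standing on the rack's shelf across the rack. Origin: centre of the underside.
- crane_car: orange crane car model, 150 x 44 x 88 mm, bystander on the table to the left. Origin: centre of the underside.
- pot: white ceramic mug-shaped pot with clip lid, 84 mm across, 99 mm high, handle along its y; bystander on the table to the right. Origin: centre of the underside.
There are look-alikes about, which are no part of the job. What is shaped like the tray but orange is not meant.

How it is judged:
On the way, in this order (a step that is already met when the one before it is completed fails the run):
1. the tray is lifted clear of the table, level, with the wheelsets in it (height (world z) of tray above 0.025 m and angle between tray's own z axis and vertical below 0.17 rad and x of wheelset1 in the frame of tray between -0.068 and 0.068 m and y of wheelset1 in the frame of tray between -0.045 and 0.045 m and z of wheelset1 in the frame of tray between 0.01 and 0.03 m and x of wheelset2 in the frame of tray between -0.068 and 0.068 m and y of wheelset2 in the frame of tray between -0.045 and 0.045 m and z of wheelset2 in the frame of tray between 0.01 and 0.03 m and x of wheelset3 in the frame of tray between -0.068 and 0.068 m and y of wheelset3 in the frame of tray between -0.045 and 0.045 m and z of wheelset3 in the frame of tray between 0.01 and 0.03 m), for 0.2 s.
2. the tray rests in the bay with the sprung plate pushed in fully, the button still swung out (value of joint buffer above 0.009 m and y of tray in the frame of rack between -0.015 and 0.015 m and z of tray in the frame of rack below 0.013 m and angle between tray's own z axis and vertical below 0.06 rad and linear speed of tray below 0.02 m/s and value of joint button above 0.6 rad and x of wheelset1 in the frame of tray between -0.068 and 0.068 m and y of wheelset1 in the frame of tray between -0.045 and 0.045 m and z of wheelset1 in the frame of tray between 0.01 and 0.03 m and x of wheelset2 in the frame of tray between -0.068 and 0.068 m and y of wheelset2 in the frame of tray between -0.045 and 0.045 m and z of wheelset2 in the frame of tray between 0.01 and 0.03 m and x of wheelset3 in the frame of tray between -0.068 and 0.068 m and y of wheelset3 in the frame of tray between -0.045 and 0.045 m and z of wheelset3 in the frame of tray between 0.01 and 0.03 m), for 0.2 s.
3. the button is square across behind the tray (value of joint button between -0.14 and 0.14 rad), for 0.2 s.
At the end, for the whole second after the job is handed in: The tray lies flat and at rest between the guide rails with the sprung plate pushed in at least 9 of its 12 mm, all three wheelsets lie in the tray, and the turn button is within 8 degrees of square across the bay mouth behind it (all of step 3 and value of joint buffer above 0.009 m and y of tray in the frame of rack between -0.015 and 0.015 m and z of tray in the frame of rack below 0.013 m and angle between tray's own z axis and vertical below 0.06 rad and linear speed of tray below 0.02 m/s and x of wheelset1 in the frame of tray between -0.068 and 0.068 m and y of wheelset1 in the frame of tray between -0.045 and 0.045 m and z of wheelset1 in the frame of tray between 0.01 and 0.03 m and x of wheelset2 in the frame of tray between -0.068 and 0.068 m and y of wheelset2 in the frame of tray between -0.045 and 0.045 m and z of wheelset2 in the frame of tray between 0.01 and 0.03 m and x of wheelset3 in the frame of tray between -0.068 and 0.068 m and y of wheelset3 in the frame of tray between -0.045 and 0.045 m and z of wheelset3 in the frame of tray between 0.01 and 0.03 m); the robot touches nothing.
It fails at once if the tray tilts more than 15 degrees (angle between tray's own z axis and vertical above 0.26 rad).
It fails at once if a wheelset leaves the tray (distance between any of wheelset1, wheelset2, wheelset3 and tray above 0.095 m).
It fails at once if the tray is rammed against the plate (over 40 N) (contact force between tray and buffer above 40 N).
It fails at once if a bystander is moved more than 15 mm (distance of any of locomotive, coach, crane_car, pot from where it was at the start of the episode above 0.015 m).
It also fails if it takes over 72 s, if anything falls off the work surface, if the arm or the gripper's body presses on something with over 40 N, if the wrist force passes 120 N, or if a joint passes its speed limit or range.

## Working session

There is one attempt and no reset: what is moved stays moved. The work goes in short steps, Python scripts to look and compute and a tool call to move; the robot and the scene stay as the last step left them, time stands still between calls to the robot, and variables do not carry over. Pictures are saved under pics/ and viewed, and the job is handed in when it is done.

Besides the shell and the picture viewer there is one more tool, called by a JSON object that holds its "fn" and its "kwargs". move_arm: Moves the arm, as the interface text tells. Its arguments: {"type":"object","properties":{"steps":{"type":"array","items":{"type":"array","items":{"type":"number"}}},"claw":{"type":"number"}},"required":["steps"]}

```bash
ls; mkdir -p pics
python3 - <<'E'
from bench import *
import cv2
s=state();print(s)
for n in ["scene","top","wrist"]:
    c=camera(n);cv2.imwrite(f"pics/{n}0.png",c["pixels"][:,:,::-1]);print(n,c["intrinsics"].tolist(),(c.get("world_to_cam") if "world_to_cam" in c else c["hand_eye"]))
E
```

```text
pics
{'time_s': 0.0, 'joint_positions': array([ 1.57459536e+00,  2.55774349e-01,  1.07002239e-01, -4.51537446e-04,
       -1.42390653e+00, -2.84577487e-01]), 'joint_velocities': array([-0.00068654, -0.00019369,  0.00035834,  0.0016089 ,  0.00128341,
       -0.00142386]), 'joint_torque': array([ 5.87817412e-04, -3.86627162e+01,  2.37942606e+01,  5.36537111e+00,
       -6.13685101e-03, -7.53008408e-06]), 'tool_pos': array([0.15223347, 0.52799724, 0.230384  ]), 'eef_rot': array([ 9.90156490e-01, -1.39961386e-01, -8.57547515e-05,  9.63478206e-04]), 'ft_force': array([-0.01436694,  0.39887658,  0.02778557]), 'ft_torque': array([ 0.03994464,  0.01576467, -0.010387  ]), 'gripper_width': 0.0853768053125345}
scene [[553.0481577117318, 0.0, 322.36898013651194], [0.0, 553.0481577117318, 242.51846478604816], [0.0, 0.0, 1.0]] [[-0.75760423  0.6526573   0.008618    0.41764764]
 [ 0.49565987  0.58385207 -0.64299149 -0.2126251 ]
 [-0.42468473 -0.48286148 -0.76582483  1.49877572]
 [ 0.          0.          0.          1.        ]]
top [[600.8905352754116, 0.0, 306.62833713686706], [0.0, 600.8905352754116, 226.86186577501888], [0.0, 0.0, 1.0]] [[-1.24851646e-04 -9.99928158e-01  1.19859800e-02 -3.56003047e-02]
 [-9.97453429e-01 -7.30323586e-04 -7.13170574e-02  5.53330235e-01]
 [ 7.13206875e-02 -1.19643609e-02 -9.97381679e-01  1.45703173e+00]
 [ 0.00000000e+00  0.00000000e+00  0.00000000e+00  1.00000000e+00]]
wrist [[337.05924688693653, 0.0, 315.6991741358642], [0.0, 337.05924688693653, 235.8524076773102], [0.0, 0.0, 1.0]] [[-4.08115511e-04 -9.63870585e-01 -2.66370661e-01  6.87989242e-02]
 [ 9.99999829e-01 -2.81964779e-04 -5.11835220e-04  4.56912537e-04]
 [ 4.18235769e-04 -2.66370824e-01  9.63870535e-01 -1.42323418e-01]
 [ 0.00000000e+00  0.00000000e+00  0.00000000e+00  1.00000000e+00]]
```

View pics/scene0.png

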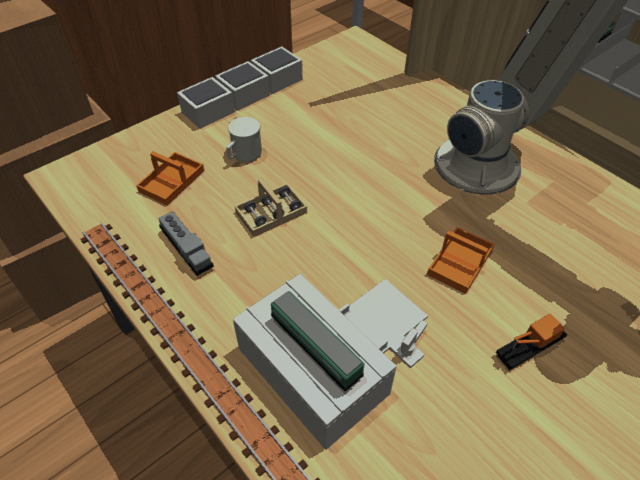

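View pics/top0.png

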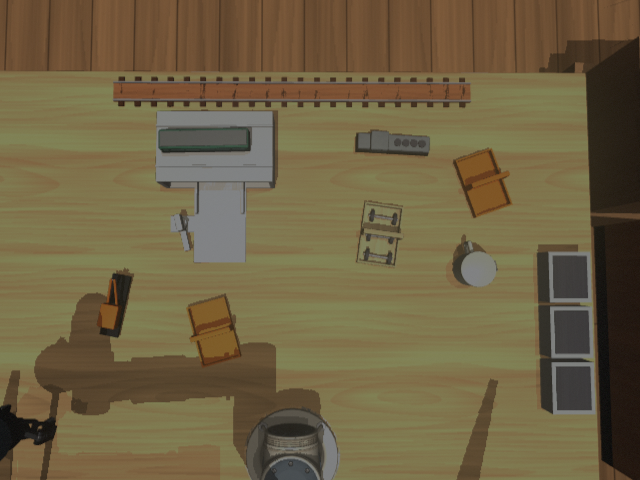

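View pics/wrist0.png

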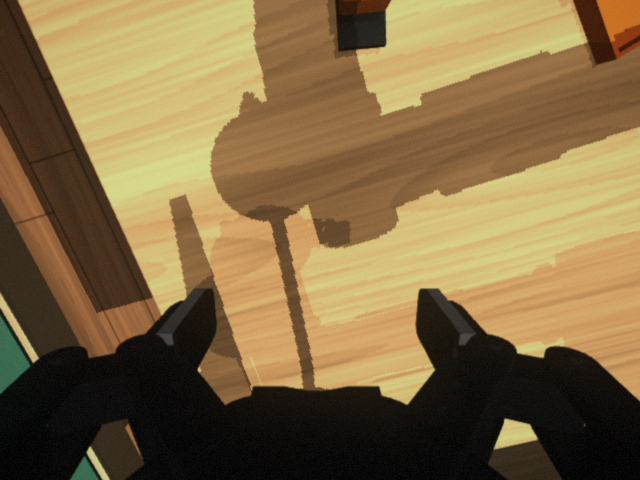

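```bash
cat > h.py <<'E'
from bench import *
import cv2, numpy as np
from scipy.spatial.transform import Rotation as R
_c={}
def cal(n):
    if n not in _c: _c[n]=camera(n)
    return _c[n]
def ray(c,uv,T=None):
    K=c["intrinsics"]
    if T is None:T=np.linalg.inv(c["world_to_cam"])
    d=T[:3,:3]@np.linalg.solve(K,[uv[0],uv[1],1.]);return T[:3,3],d
def plane(c,uv,z,T=None):
    o,d=ray(c,uv,T);return o+d*(z-o[2])/d[2]
def proj(c,p,T=None):
    W=c["world_to_cam"] if T is None else np.linalg.inv(T)
    q=c["intrinsics"]@(W[:3,:3]@np.asarray(p)+W[:3,3]);return q[:2]/q[2]
def tri(c1,u1,c2,u2):
    o1,d1=ray(c1,u1);o2,d2=ray(c2,u2);A=np.stack([d1,-d2],1)
    t=np.linalg.lstsq(A,o2-o1,rcond=None)[0];a=o1+d1*t[0];b=o2+d2*t[1];return (a+b)/2,np.linalg.norm(a-b)
def wristT(s,c):
    T=np.eye(4);T[:3,:3]=R.from_quat(s["eef_rot"]).as_matrix();T[:3,3]=s["tool_pos"];return T@c["hand_eye"]
E
python3 - <<'E'
import cv2
t=cv2.imread("pics/top0.png");s=cv2.imread("pics/scene0.png")
cv2.imwrite("pics/a.png",cv2.resize(t[180:290,130:290],None,fx=5,fy=5,interpolation=cv2.INTER_CUBIC))
cv2.imwrite("pics/b.png",cv2.resize(t[190:280,340:420],None,fx=6,fy=6,interpolation=cv2.INTER_CUBIC))
cv2.imwrite("pics/c.png",cv2.resize(s[260:380,300:440],None,fx=5,fy=5,interpolation=cv2.INTER_CUBIC))
cv2.imwrite("pics/d.png",cv2.resize(s[170:240,225:315],None,fx=8,fy=8,interpolation=cv2.INTER_CUBIC))
E
```

```text
(no output)
```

View pics/a.png

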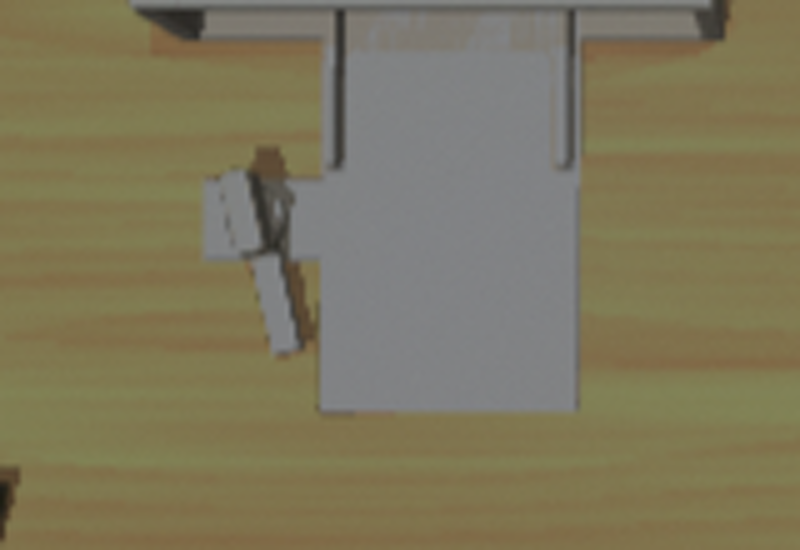

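View pics/b.png

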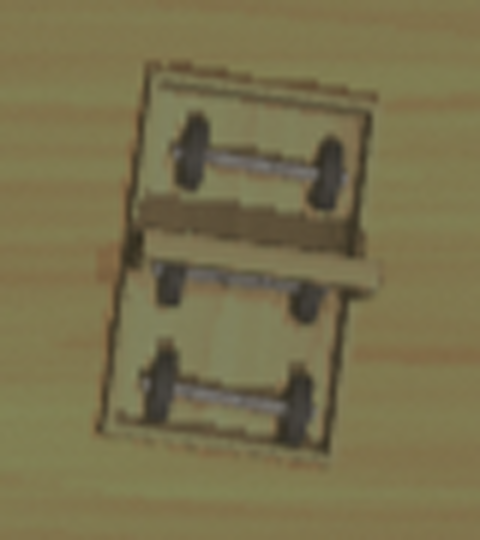

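View pics/c.png

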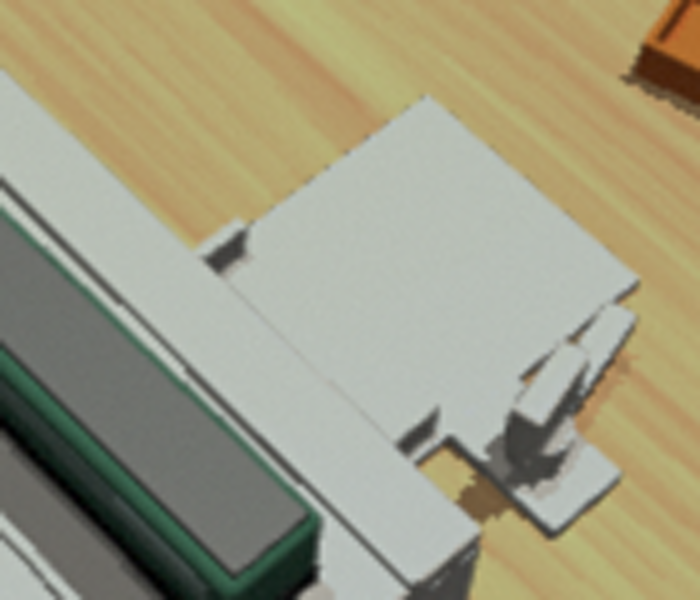

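View pics/d.png

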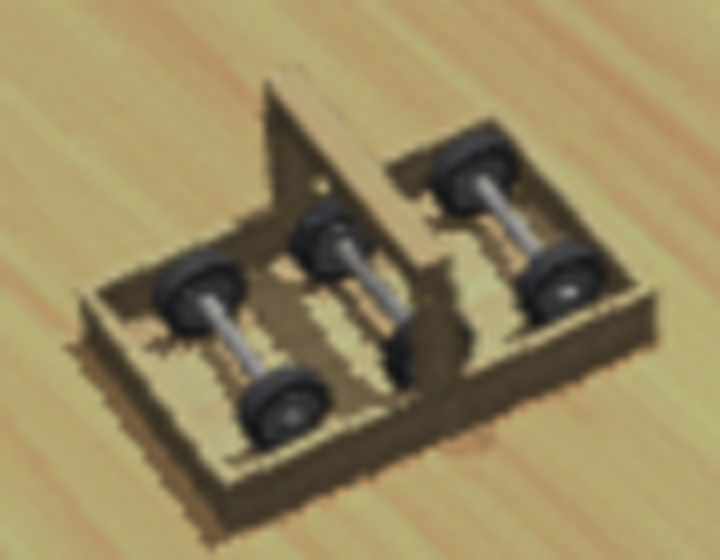

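Run:
```python
from h import *
np.set_printoptions(precision=4,suppress=True)
t=cal("top");s=cal("scene")
b=lambda x,y:((x+.5)/6+340-.5,(y+.5)/6+190-.5)
a=lambda x,y:((x+.5)/5+130-.5,(y+.5)/5+180-.5)
c=lambda x,y:((x+.5)/5+300-.5,(y+.5)/5+260-.5)
d=lambda x,y:((x+.5)/8+225-.5,(y+.5)/8+170-.5)
P=[plane(t,b(*q),.024) for q in [(150,70),(372,113),(328,455),(100,432)]];print("tray rim top");print(np.array(P),np.mean(P,0))
P=[plane(s,d(*q),.024) for q in [(655,290),(495,120),(82,293),(228,490)]];print("tray rim scene");print(np.array(P),np.mean(P,0))
H=[plane(t,b(*q),.078) for q in [(143,228),(383,268),(378,297),(140,255)]];print("bar top");print(np.array(H),np.mean(H,0))
print("bar scene",[plane(s,d(*q),.078) for q in [(268,80),(295,65),(448,255),(418,268)]])
print("deck top",[plane(t,a(*q),.008) for q in [(319,411),(579,411)]])
print("deck scene",[plane(s,c(*q),.008) for q in [(638,283),(428,96)]])
print("rails",[plane(t,a(*q),.03) for q in [(337,168),(565,168)]])
print("shelf front edge top",[plane(t,a(*q),.117) for q in [(133,8),(722,8)]])
print("shelf lower",[plane(s,c(*q),.105) for q in [(480,540)]])
print("grip top t",[plane(t,a(*q),.064) for q in [(219,175),(245,168),(262,250),(240,257)]])
print("grip top s",[plane(s,c(*q),.064) for q in [(515,410),(565,345),(588,358),(537,425)]])
print("arm tip",[plane(t,a(*q),.030) for q in [(275,355),(299,349)]])
```

```text
tray rim top
[[ 0.6164 -0.1781  0.024 ]
 [ 0.5987 -0.2691  0.024 ]
 [ 0.4587 -0.2496  0.024 ]
 [ 0.4681 -0.1566  0.024 ]] [ 0.5355 -0.2134  0.024 ]
tray rim scene
[[ 0.4659 -0.1594  0.024 ]
 [ 0.457  -0.2499  0.024 ]
 [ 0.6007 -0.272   0.024 ]
 [ 0.6141 -0.1781  0.024 ]] [ 0.5344 -0.2148  0.024 ]
bar top
[[ 0.5476 -0.169   0.078 ]
 [ 0.5319 -0.2635  0.078 ]
 [ 0.5204 -0.2614  0.078 ]
 [ 0.5369 -0.1677  0.078 ]] [ 0.5342 -0.2154  0.078 ]
bar scene [array([ 0.5317, -0.2625,  0.078 ]), array([ 0.5215, -0.2626,  0.078 ]), array([ 0.5355, -0.1691,  0.078 ]), array([ 0.5454, -0.1706,  0.078 ])]
deck top [array([0.4677, 0.2432, 0.008 ]), array([0.4678, 0.1154, 0.008 ])]
deck scene [array([0.4676, 0.2444, 0.008 ]), array([0.466 , 0.1165, 0.008 ])]
rails [array([0.5858, 0.2322, 0.03  ]), array([0.586 , 0.1211, 0.03  ])]
shelf front edge top [array([0.6515, 0.312 , 0.117 ]), array([0.652, 0.041, 0.117])]
shelf lower [array([0.6489, 0.3131, 0.105 ])]
grip top t [array([0.5792, 0.2824, 0.064 ]), array([0.5826, 0.2701, 0.064 ]), array([0.5434, 0.2615, 0.064 ]), array([0.5401, 0.2719, 0.064 ])]
grip top s [array([0.5802, 0.2711, 0.064 ]), array([0.5441, 0.2637, 0.064 ]), array([0.5416, 0.2736, 0.064 ]), array([0.5785, 0.2813, 0.064 ])]
arm tip [array([0.4946, 0.2611, 0.03  ]), array([0.4975, 0.2495, 0.03  ])]
```

```bash
cat >> h.py <<'E'
def rowsto(pos,yawx,n,s=None,tilt0=True):
    """rows to reach pos with tool down & x-axis at yawx deg; pos linear, yaw linear"""
    s=s or state()
    R0=R.from_quat(s["eef_rot"]);p0=np.array(s["tool_pos"])
    a=np.radians(yawx);M=np.array([[np.cos(a),np.sin(a),0],[np.sin(a),-np.cos(a),0],[0,0,-1]]).T
    M=np.stack([[np.cos(a),np.sin(a),0],[np.sin(a),-np.cos(a),0],[0,0,-1]],1)
    rv=(R0.inv()*R.from_matrix(M)).as_rotvec()
    out=[];p=p0.copy();Rc=R0
    for i in range(n):
        tgt=p0+(np.asarray(pos)-p0)*(i+1)/n
        rem=(Rc.inv()*R.from_matrix(M)).as_rotvec(degrees=True)/(n-i)
        d=Rc.inv().apply(tgt-p)*1000
        row=[round(float(x),0 if n>3 else 1) for x in d]+[round(float(x),1) for x in rem]
        out.append(row);p=p+Rc.apply(np.array(row[:3]))/1000;Rc=Rc*R.from_rotvec(row[3:],degrees=True)
    print(str(out).replace(" ","").replace(".0,",",").replace(".0]","]"));return out
def st():
    s=state();m=R.from_quat(s["eef_rot"]).as_matrix()
    print("t",round(s["time_s"],2),"p",np.round(s["tool_pos"],4),"yawx",round(float(np.degrees(np.arctan2(m[1,0],m[0,0]))),2),"z",np.round(m[:,2],3),"F",np.round(s["ft_force"],2),"M",np.round(s["ft_torque"],2),"w",round(s["gripper_width"],4),"q",np.round(s["joint_positions"],2))
    return s
E
python3 - <<'E'
import bench
print([n for n in dir(bench) if n[0]!='_'], getattr(bench,'tcp_to_grasp',None))
from h import *
st()
rowsto([.52,-.12,.2],-98.4,12)
rowsto([.5345,-.2148,.2],-98.4,12)
rowsto([.5345,-.2148,.2],-98.4,24)
E
```

```text
['PlanningError', 'camera', 'job_done', 'state', 'tcp_to_grasp'] 0.0187
t 0.25 p [0.1523 0.5283 0.2309] yawx -16.09 z [-0.    -0.001 -1.   ] F [-0.58 -0.36 -0.15] M [ 0.02 -0.    0.01] w 0.0853 q [ 1.57  0.26  0.11 -0.   -1.42 -0.28]
[[44,43,3,0,-0,6.9],[50,38,2,0,-0,6.9],[53,32,3,0,-0,6.9],[57,25,2,0,-0,6.8],[60,18,3,0,-0,6.9],[61,10,3,0,-0,6.8],[62,4,2,0,-0,6.9],[62,-4,3,0,-0,6.8],[61,-12,3,0,-0,6.9],[59,-18,2,0,-0,6.8],[57,-26,3,0,-0,6.9],[53,-32,2,0,-0,6.8]]
[[48,51,3,0,-0,6.9],[53,44,2,0,-0,6.9],[59,38,3,0,-0,6.9],[62,31,2,0,-0,6.8],[66,22,3,0,-0,6.9],[68,15,3,0,-0,6.8],[69,7,2,0,-0,6.9],[70,-2,3,0,-0,6.8],[69,-10,3,0,-0,6.9],[67,-18,2,0,-0,6.8],[65,-26,3,0,-0,6.9],[61,-34,2,0,-0,6.8]]
[[24,25,1,0,-0,3.4],[25,24,2,0,-0,3.4],[27,23,1,0,-0,3.4],[28,20,1,0,-0,3.4],[29,19,2,0,-0,3.4],[30,17,1,0,-0,3.4],[32,16,1,0,-0,3.4],[32,13,1,0,-0,3.4],[33,12,2,0,-0,3.4],[33,10,1,0,-0,3.4],[34,7,1,0,-0,3.5],[34,6,2,0,-0,3.4],[35,3,1,0,-0,3.5],[35,2,1,0,-0,3.4],[35,-1,2,0,-0,3.5],[34,-3,1,0,-0,3.4],[35,-4,1,0,-0,3.5],[34,-7,2,0,-0,3.4],[33,-9,1,0,-0,3.5],[34,-11,1,0,-0,3.4],[32,-13,1,0,-0,3.5],[31,-15,2,0,-0,3.4],[31,-17,1,0,-0,3.5],[29,-18,1,0,-0,3.4]]
```

{"fn": "move_arm", "kwargs": {"steps": [[24,25,1,0,0,3.4],[25,24,2,0,0,3.4],[27,23,1,0,0,3.4],[28,20,1,0,0,3.4],[29,19,2,0,0,3.4],[30,17,1,0,0,3.4],[32,16,1,0,0,3.4],[32,13,1,0,0,3.4],[33,12,2,0,0,3.4],[33,10,1,0,0,3.4],[34,7,1,0,0,3.5],[34,6,2,0,0,3.4]], "claw": 1}}

```text
time_s: 1.25
tool_pos: [0.3417, 0.142, 0.2126]
eef_rot: [0.874, -0.487, 0.001, 0.001]
ft_force: [0.8, 0.4, 0.1]
gripper_width: 0.0854
```

```bash
python3 -c "
from h import *
st();rowsto([.5345,-.2148,.2],-98.4,12)"
```

```text
t 1.25 p [0.3417 0.142  0.2126] yawx -58.26 z [ 0.001 -0.002 -1.   ] F [0.8  0.4  0.06] M [ 0.08 -0.18  0.02] w 0.0854 q [ 0.83 -0.1  -0.33  0.   -1.34 -0.27]
[[34,2,1,-0,-0,3.3],[34,0,1,-0,-0,3.3],[33,-2,1,-0,-0,3.4],[34,-4,1,-0,-0,3.3],[33,-6,2,-0,-0,3.4],[33,-7,1,-0,-0,3.3],[32,-10,1,-0,-0,3.4],[32,-12,1,-0,-0,3.3],[31,-13,1,-0,-0,3.4],[30,-15,1,-0,-0,3.3],[30,-17,1,-0,-0,3.4],[28,-19,1,-0.1,-0.1,3.3]]
```

{"fn": "move_arm", "kwargs": {"steps": [[34,2,1,0,0,3.3],[34,0,1,0,0,3.3],[33,-2,1,0,0,3.4],[34,-4,1,0,0,3.3],[33,-6,2,0,0,3.4],[33,-7,1,0,0,3.3],[32,-10,1,0,0,3.4],[32,-12,1,0,0,3.3],[31,-13,1,0,0,3.4],[30,-15,1,0,0,3.3],[30,-17,1,0,0,3.4],[28,-19,1,0,0,3.3]]}}

```text
time_s: 2.25
tool_pos: [0.533, -0.2401, 0.2002]
eef_rot: [-0.64, 0.769, -0.001, 0.003]
ft_force: [0.7, 1.1, 0.2]
gripper_width: 0.0855
```

```bash
python3 -c "
from h import *
s=st();c=camera('wrist');cv2.imwrite('pics/w1.png',c['pixels'][:,:,::-1]);T=wristT(s,c)
np.save('/tmp/T.npy',T)
print(proj(c,[.5345,-.2148,.078],T),[proj(c,[.5345+.0485*np.sin(np.radians(8.4))*k,-.2148+.048*k,.078],T) for k in(1,-1)])
rowsto([.5345,-.2148,.12],-98.4,3)
rowsto([.5345,-.2148,.0513],-98.4,6)"
```

```text
t 2.25 p [ 0.533  -0.2401  0.2002] yawx -100.48 z [ 0.005  0.002 -1.   ] F [0.69 1.06 0.2 ] M [ 0.11 -0.12  0.05] w 0.0855 q [-0.16  0.33  0.14 -0.   -1.37 -0.02]
[321.90310308 258.59189189] [array([323.6745951 , 311.30188567]), array([319.95783116, 200.71115091])]
[[-9.8,2,26.2,-0.1,0,-0.8],[-9.8,1.7,26.1,-0,0,-0.8],[-9.9,1.7,26.2,-0.1,0,-0.8]]
[[-5,1,25,-0,0,-0.4],[-5,1,24,-0,0,-0.4],[-5,1,25,-0,0,-0.4],[-5,1,24,-0.1,0,-0.4],[-5,1,25,-0,0,-0.4],[-4,0,24,-0.1,0,-0.4]]
```

View pics/w1.png

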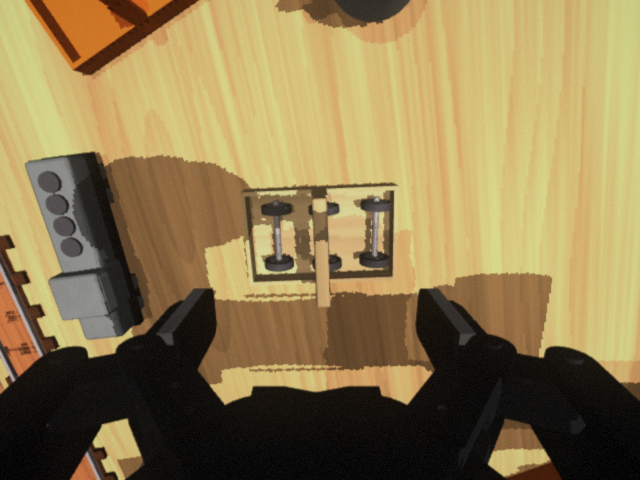

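{"fn": "move_arm", "kwargs": {"steps": [[-9,2,5,0,0,-0.8],[-9,2,5,0,0,-0.8],[-6,1,5,0,0,-0.5],[0,0,0,0,0,0]]}}

```text
time_s: 2.63
tool_pos: [0.5334, -0.2209, 0.1794]
eef_rot: [-0.65, 0.76, 0.001, -0.0]
ft_force: [-0.3, 0.8, -0.5]
gripper_width: 0.0853
```

```bash
python3 -c "
from h import *
s=st();c=camera('wrist');cv2.imwrite('pics/w2.png',c['pixels'][:,:,::-1]);T=wristT(s,c);st()
np.save('/tmp/T.npy',T)
print(proj(c,[.5345,-.2148,.078],T),[proj(c,[.5345+.048*np.sin(np.radians(8.4))*k,-.2148+.0475*k,.078],T) for k in(1,-1)])
cv2.imwrite('pics/w2c.png',cv2.resize(c['pixels'][130:330,220:430,::-1],None,fx=3,fy=3,interpolation=cv2.INTER_CUBIC))"
```

```text
t 2.63 p [ 0.5334 -0.2209  0.1794] yawx -98.87 z [-0.001  0.001 -1.   ] F [-0.3   0.81 -0.52] M [0.04 0.03 0.02] w 0.0853 q [-0.12  0.33  0.08 -0.   -1.32 -0.03]
t 2.68 p [ 0.5336 -0.2212  0.1801] yawx -98.87 z [-0.  0. -1.] F [-0.5   0.04 -0.53] M [-0.03  0.05 -0.  ] w 0.0851 q [-0.12  0.33  0.08 -0.   -1.32 -0.03]
[317.20620125 244.4397219 ] [array([317.65520413, 302.2888847 ]), array([316.70942993, 180.43611323])]
```

View pics/w2c.png

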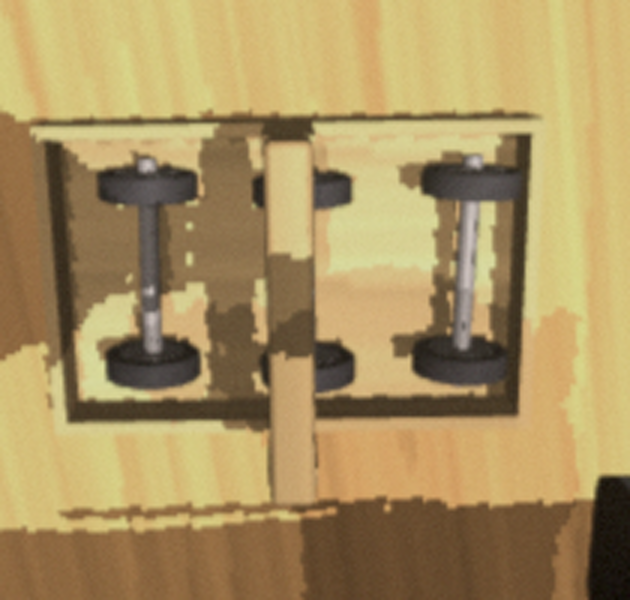

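```bash
python3 -c "
from h import *
rowsto([.5345,-.2165,.0513],-98.4,6)"
```

```text
[[-1,-0,21,0,0,-0.1],[-1,-0,22,0,0,-0.1],[-0,-0,21,0,0,-0.1],[-1,-0,22,0,0,-0.1],[-1,-0,21,0,0,-0],[-1,-0,22,0,0,-0.1]]
```

{"fn": "move_arm", "kwargs": {"steps": [[-1,0,21,0,0,-0.1],[-1,0,22,0,0,-0.1],[0,0,21,0,0,-0.1],[-1,0,22,0,0,-0.1],[-1,-0.5,21,0,0,0],[-1,-0.5,20,0,0,0],[0,0,0,0,0,0]]}}

```text
time_s: 3.27
tool_pos: [0.5382, -0.2109, 0.056]
eef_rot: [-0.658, 0.753, -0.006, 0.004]
ft_force: [-0.1, 0.1, -0.9]
gripper_width: 0.0854
```

```bash
python3 -c "
from h import *
st();rowsto([.5345,-.2165,.0513],-98.4,1)"
```

```text
t 3.27 p [ 0.5382 -0.2109  0.056 ] yawx -97.73 z [ 0.013 -0.003 -1.   ] F [-0.06  0.12 -0.85] M [0.02 0.2  0.01] w 0.0854 q [-0.1   0.41 -0.13  0.   -1.01 -0.03]
[[6,2.9,4.7,-0.8,-0.1,0.7]]
```

{"fn": "move_arm", "kwargs": {"steps": [[4,2,3,-0.6,-0.1,-0.5],[0,0,0,0,0,0],[0,0,0,0,0,0]]}}

```text
time_s: 3.52
tool_pos: [0.5365, -0.2141, 0.056]
eef_rot: [-0.663, 0.749, -0.002, 0.001]
ft_force: [0.5, -0.3, -0.2]
gripper_width: 0.0854
```

```bash
python3 -c "
from h import *
st();rowsto([.5345,-.2165,.0513],-98.4,1)"
```

```text
t 3.52 p [ 0.5365 -0.2141  0.056 ] yawx -96.95 z [ 0.005 -0.001 -1.   ] F [ 0.53 -0.28 -0.17] M [ 0.   -0.05  0.04] w 0.0854 q [-0.11  0.42 -0.12  0.   -1.03 -0.01]
[[2.6,1.7,4.7,-0.3,-0,1.4]]
```

{"fn": "move_arm", "kwargs": {"steps": [[2.6,1.7,5,-0.3,0,1.4],[0,0,0,0,0,0],[0,0,0,0,0,0]]}}

```text
time_s: 3.77
tool_pos: [0.5365, -0.2173, 0.0541]
eef_rot: [-0.653, 0.757, -0.002, 0.001]
ft_force: [0.5, 0.0, 0.3]
gripper_width: 0.0853
```

```bash
python3 -c "
from h import *
st();rowsto([.5345,-.2165,.0513],-98.4,1)"
```

```text
t 3.77 p [ 0.5365 -0.2173  0.0541] yawx -98.49 z [ 0.005 -0.002 -1.   ] F [0.5  0.02 0.33] M [0.01 0.   0.  ] w 0.0853 q [-0.11  0.42 -0.12  0.   -1.02 -0.04]
[[-0.5,2.1,2.8,-0.3,-0.1,-0.1]]
```

{"fn": "move_arm", "kwargs": {"steps": [[0,2.5,4,-0.5,0,0],[0,0,0,0,0,0]]}}

```text
time_s: 3.93
tool_pos: [0.5342, -0.2172, 0.0507]
eef_rot: [-0.653, 0.758, 0.001, -0.001]
ft_force: [0.4, 0.0, -0.1]
gripper_width: 0.0853
```

{"fn": "move_arm", "kwargs": {"steps": [[0,0,0,0,0,0],[0,0,0,0,0,0],[0,0,0,0,0,0],[0,0,0,0,0,0],[0,0,0,0,0,0],[0,0,0,0,0,0]], "claw": -0.5}}

```text
time_s: 4.43
tool_pos: [0.5342, -0.2172, 0.0507]
eef_rot: [-0.653, 0.758, 0.001, -0.001]
ft_force: [0.4, -0.3, -0.1]
gripper_width: 0.021
```

```bash
python3 -c "
from h import *
st();rowsto([.5345,-.2165,.0513],-98.4,1)"
```

```text
t 4.43 p [ 0.5342 -0.2172  0.0507] yawx -98.51 z [-0.003 -0.001 -1.   ] F [ 0.44 -0.27 -0.15] M [-0.06  0.03 -0.  ] w 0.021 q [-0.11  0.43 -0.13  0.   -1.02 -0.03]
[[-0.8,-0.2,-0.6,0.2,-0.1,-0.1]]
```

Well centred; close fully.

{"fn": "move_arm", "kwargs": {"steps": [[0,0,0,0,0,0],[0,0,0,0,0,0],[0,0,0,0,0,0],[0,0,0,0,0,0],[0,0,0,0,0,0],[0,0,0,0,0,0]], "claw": -1}}

```text
time_s: 4.93
tool_pos: [0.5339, -0.2172, 0.0508]
eef_rot: [-0.653, 0.758, 0.001, -0.002]
ft_force: [0.1, 0.7, 0.7]
gripper_width: 0.011
```

{"fn": "move_arm", "kwargs": {"steps": [[0,0,-3,0,0,0],[0,0,-5,0,0,0],[0,0,-8,0,0,0],[0,0,-8,0,0,0],[0,0,-8,0,0,0],[0,0,-5,0,0,0],[0,0,-3,0,0,0],[0,0,0,0,0,0]]}}

```text
time_s: 5.6
tool_pos: [0.5305, -0.2155, 0.0906]
eef_rot: [-0.652, 0.758, 0.006, -0.004]
ft_force: [0.6, 0.2, -6.8]
gripper_width: 0.0109
```

```bash
python3 -c "
from h import *
s=st();c=camera('wrist');cv2.imwrite('pics/w3.png',c['pixels'][:,:,::-1])
c=camera('scene');cv2.imwrite('pics/s3.png',cv2.resize(c['pixels'][120:270,200:360,::-1],None,fx=4,fy=4,interpolation=cv2.INTER_CUBIC));st()"
```

```text
t 5.6 p [ 0.5305 -0.2155  0.0906] yawx -98.62 z [-0.013  0.004 -1.   ] F [ 0.58  0.21 -6.78] M [-0.05 -0.11 -0.  ] w 0.0109 q [-0.11  0.39 -0.07 -0.   -1.13 -0.03]
t 5.7 p [ 0.53   -0.2154  0.0897] yawx -98.63 z [-0.014  0.004 -1.   ] F [-1.43  0.55 -6.39] M [-0.04 -0.04 -0.01] w 0.0108 q [-0.11  0.39 -0.07 -0.   -1.13 -0.03]
```

View pics/w3.png

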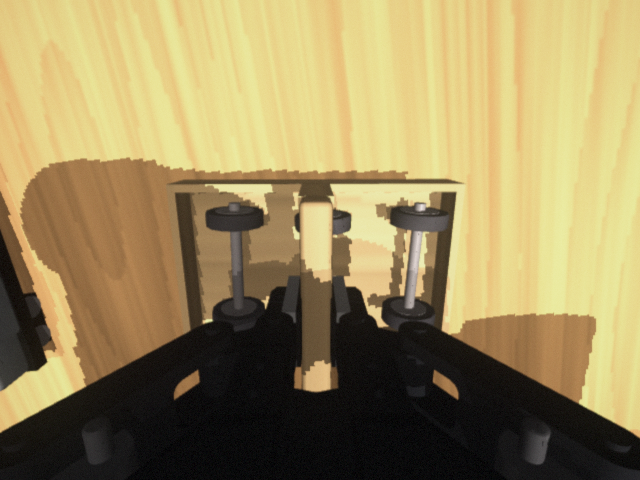

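View pics/s3.png

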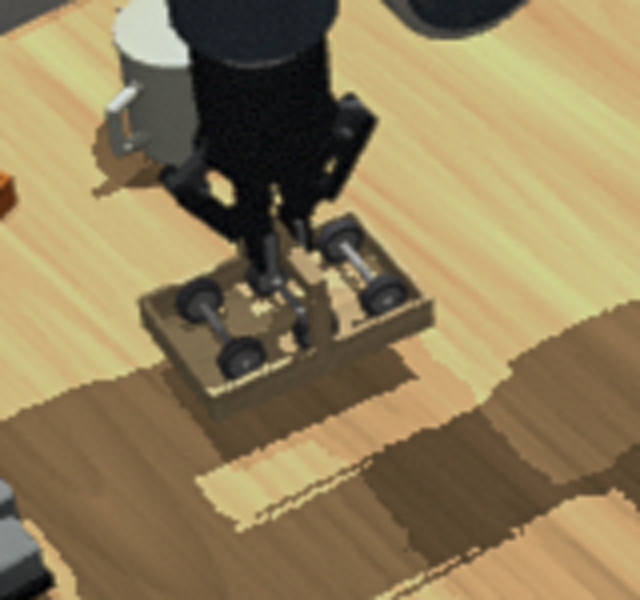

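```bash
python3 -c "
from h import *
rowsto([.545,-.09,.108],-95.6,10)"
```

```text
[[-13,0,-2,0.1,0,-0.3],[-12,1,-2,0.1,0,-0.3],[-13,0,-1,0.1,0,-0.3],[-13,0,-2,0.1,0,-0.3],[-12,0,-2,0.1,0,-0.3],[-13,1,-2,0.1,0,-0.3],[-12,-0,-2,0.1,0,-0.3],[-13,-1,-1,0,0,-0.3],[-13,0,-2,0.1,0.1,-0.3],[-12,0,-2,0,0,-0.3]]
```

{"fn": "move_arm", "kwargs": {"steps": [[-4,0,-2,0.1,0,-0.1],[-8,0,-2,0.1,0,-0.3],[-12,0,-2,0.1,0,-0.3],[-13,0,-2,0.1,0,-0.3],[-13,0,-2,0.1,0,-0.3],[-13,0,-2,0.1,0,-0.3],[-13,0,-2,0.1,0,-0.3],[-13,0,-2,0.1,0,-0.3],[-13,0,-2,0,0,-0.3],[-13,0,-2,0,0,-0.3]]}}

```text
time_s: 6.53
tool_pos: [0.5436, -0.0883, 0.1096]
eef_rot: [-0.672, 0.74, 0.003, 0.001]
ft_force: [0.4, 0.4, -6.6]
gripper_width: 0.0109
```

```bash
python3 -c "
from h import *
st();rowsto([.56,.04,.11],-93,10)"
```

```text
t 6.53 p [ 0.5436 -0.0883  0.1096] yawx -95.54 z [-0.003  0.005 -1.   ] F [ 0.43  0.35 -6.6 ] M [-0.03 -0.1  -0.03] w 0.0109 q [ 0.12  0.33 -0.11 -0.01 -1.14 -0.21]
[[-13,-0,0,0,0,-0.3],[-13,-1,0,0,0,-0.2],[-13,-0,0,0,0,-0.3],[-13,-1,0,0,0,-0.2],[-13,-1,0,0,0,-0.3],[-13,-0,0,0,0.1,-0.2],[-12,-1,0,0,0,-0.3],[-13,-1,0,0.1,0.1,-0.2],[-13,-1,0,0,0,-0.3],[-13,-1,0,0.1,0.1,-0.2]]
```

{"fn": "move_arm", "kwargs": {"steps": [[-13,-0.5,0,0,0,-0.3],[-13,-0.5,0,0,0,-0.3],[-13,-1,0,0,0,-0.3],[-13,-1,0,0,0,-0.3],[-13,-1,0,0,0,-0.3],[-13,-1,0,0,0,-0.3],[-13,-1,0,0,0,-0.3],[-13,-1,0,0,0,-0.2],[-13,-1,0,0,0.1,-0.2],[-13,-1,0,0,0,-0.2]]}}

```text
time_s: 7.37
tool_pos: [0.5586, 0.0627, 0.1126]
eef_rot: [-0.695, 0.719, 0.003, 0.002]
ft_force: [-0.6, -0.2, -7.1]
gripper_width: 0.0109
```

```bash
python3 -c "
from h import *
st();rowsto([.573,.179,.11],-90,11)"
```

```text
t 7.37 p [0.5586 0.0627 0.1126] yawx -91.92 z [-0.001  0.006 -1.   ] F [-0.6  -0.21 -7.14] M [-0.06 -0.06 -0.  ] w 0.0109 q [ 0.39  0.34 -0.08 -0.01 -1.15 -0.42]
[[-11,-1,0,0,0,-0.2],[-10,-1,1,0,0,-0.2],[-11,-1,-0,0,0,-0.2],[-10,-1,0,0,0,-0.2],[-11,-1,1,0,0.1,-0.2],[-11,-1,-0,0,0,-0.2],[-10,-1,0,0,0.1,-0.1],[-11,-2,0,0,0,-0.2],[-10,-1,1,0,0.1,-0.1],[-11,-1,-0,0,0,-0.2],[-10,-1,0,0.1,0.1,-0.1]]
```

{"fn": "move_arm", "kwargs": {"steps": [[-12,-1,0,0,0,-0.2],[-12,-1,0,0,0,-0.2],[-12,-1,0,0,0,-0.2],[-11,-1,0,0,0,-0.2],[-10,-1,0,0,0.1,-0.2],[-9,-1,0,0,0,-0.2],[-8,-1,0,0,0.1,-0.1],[-6,-1,0,0,0,-0.1],[-4,-1,0,0,0.1,0],[-2,-1,0,0,0,0],[0,0,0,0,0,0],[0,0,0,0,0,0]]}}

```text
time_s: 8.37
tool_pos: [0.5697, 0.1624, 0.1129]
eef_rot: [-0.707, 0.707, 0.001, -0.0]
ft_force: [-0.1, 0.2, -5.8]
gripper_width: 0.0112
```

```bash
python3 -c "
from h import *
s=st();c=camera('wrist');cv2.imwrite('pics/w4.png',c['pixels'][:,:,::-1])
c=camera('top');cv2.imwrite('pics/t4.png',cv2.resize(c['pixels'][170:280,130:290,::-1],None,fx=5,fy=5,interpolation=cv2.INTER_CUBIC));c=camera('scene');cv2.imwrite('pics/s4.png',cv2.resize(c['pixels'][230:380,300:460,::-1],None,fx=5,fy=4,interpolation=cv2.INTER_CUBIC));st();rowsto([.573,.179,.10],-90,2)"
```

```text
t 8.37 p [0.5697 0.1624 0.1129] yawx -90.05 z [-0.002  0.001 -1.   ] F [-0.15  0.21 -5.84] M [-0.07 -0.01 -0.03] w 0.0112 q [ 0.54  0.4   0.01 -0.   -1.18 -0.54]
t 8.52 p [0.5696 0.1622 0.113 ] yawx -90.07 z [-0.002  0.001 -1.   ] F [-0.84 -0.44 -7.54] M [-0.07 -0.05  0.03] w 0.011 q [ 0.54  0.4   0.01 -0.   -1.18 -0.54]
[[-8.4,-1.7,6.5,0.1,0,-0],[-8.4,-1.7,6.5,0,0.1,-0.1]]
```

View pics/w4.png

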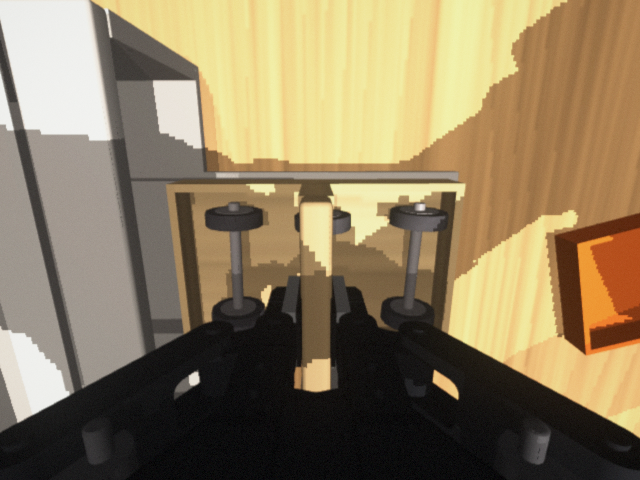

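View pics/s4.png

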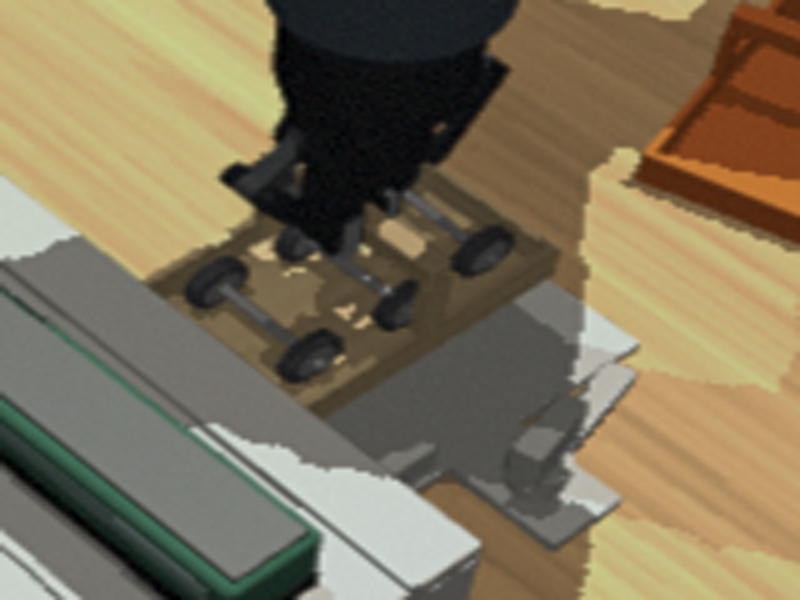

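```bash
python3 -c "
from h import *
s=st();c=camera('wrist');T=wristT(s,c)
zu=s['tool_pos'][2]+.0187-.070;print('underside',zu)
for u,v,z in [(315,183,zu+.024),(170,184,zu+.024),(462,184,zu+.024),(300,172,.008),(400,172,.008),(108,100,.117)]: print(u,v,plane(c,(u,v),z,T))
"
```

```text
t 8.52 p [0.5696 0.1622 0.113 ] yawx -90.07 z [-0.002  0.001 -1.   ] F [-0.84 -0.44 -7.54] M [-0.07 -0.05  0.03] w 0.011 q [ 0.54  0.4   0.01 -0.   -1.18 -0.54]
underside 0.0616510512697816
315 183 [0.57102775 0.11342002 0.08565105]
170 184 [0.64360079 0.11379474 0.08565105]
462 184 [0.4973854  0.11404318 0.08565105]
300 172 [0.58194629 0.11453044 0.008     ]
400 172 [0.50961209 0.11465054 0.008     ]
108 100 [0.65009414 0.07806323 0.117     ]
```

```bash
python3 -c "
import cv2
i=cv2.imread('pics/w4.png');cv2.imwrite('pics/w4c.png',cv2.resize(i[150:230,150:480],None,fx=2.4,fy=5,interpolation=cv2.INTER_CUBIC))"
```

```text
(no output)
```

View pics/w4c.png

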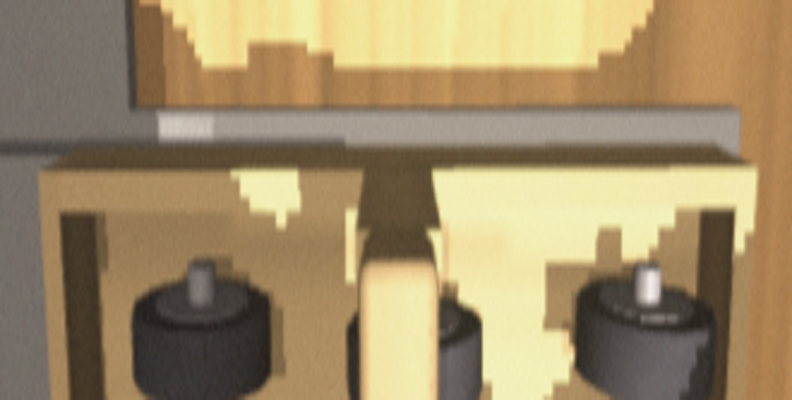

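{"fn": "move_arm", "kwargs": {"steps": [[-5,-1,0,0,0,0],[-6,-1,0,0,0,0],[-4,-1,3,0,0,0],[-2,0,6,0,0,0],[0,0,6,0,0,0],[0,0,6,0,0,0],[0,0,4,0,0,0],[0,0,2,0,0,0]]}}

```text
time_s: 9.23
tool_pos: [0.5728, 0.1808, 0.0832]
eef_rot: [-0.706, 0.708, 0.001, -0.0]
ft_force: [-1.4, 0.5, -6.1]
gripper_width: 0.0106
```

```bash
python3 -c "
from h import *
st();rowsto([.573,.179,.07],-90,3)"
```

```text
t 9.23 p [0.5728 0.1808 0.0832] yawx -90.11 z [-0.002  0.001 -1.   ] F [-1.44  0.5  -6.09] M [-0.02 -0.02  0.03] w 0.0106 q [ 0.56  0.44 -0.01 -0.   -1.12 -0.57]
[[0.6,-0.1,4.4,0,0,-0],[0.6,-0,4.4,0,0,-0.1],[0.6,-0.1,4.4,0.1,0.1,-0]]
```

{"fn": "move_arm", "kwargs": {"steps": [[1,0,4,0,0,0],[0.8,0,4,0.1,0.1,0],[0.5,0,4,0,0,0],[0,0,2,0,0,0],[0,0,0,0,0,0]]}}

```text
time_s: 9.65
tool_pos: [0.5722, 0.1774, 0.0665]
eef_rot: [-0.706, 0.708, -0.0, -0.001]
ft_force: [0.5, -0.3, -6.1]
gripper_width: 0.0108
```

```bash
python3 -c "
from h import *
s=st();c=camera('wrist');T=wristT(s,c);cv2.imwrite('pics/w5.png',c['pixels'][:,:,::-1]);rowsto([.573,.179,.0592],-90,3)
i=c['pixels'][:,:,::-1];cv2.imwrite('pics/w5c.png',cv2.resize(i[140:230,130:480],None,fx=2.2,fy=5,interpolation=cv2.INTER_CUBIC))
zu=s['tool_pos'][2]-.0508;print(zu);print(plane(c,(315,182.6),zu+.024,T))
print(plane(c,(300,171.4),.008,T))"
```

```text
t 9.65 p [0.5722 0.1774 0.0665] yawx -90.13 z [-0.002 -0.002 -1.   ] F [ 0.55 -0.3  -6.07] M [-0.02  0.04 -0.02] w 0.0108 q [ 0.56  0.45 -0.04  0.   -1.08 -0.56]
[[-0.5,-0.2,2.5,0,-0,-0],[-0.6,-0.3,2.5,0,-0.1,-0.1],[-0.5,-0.2,2.5,0.1,-0,-0]]
0.015701036240187774
[0.57357724 0.1283235  0.03970104]
[0.58241305 0.12532052 0.008     ]
```

View pics/w5c.png

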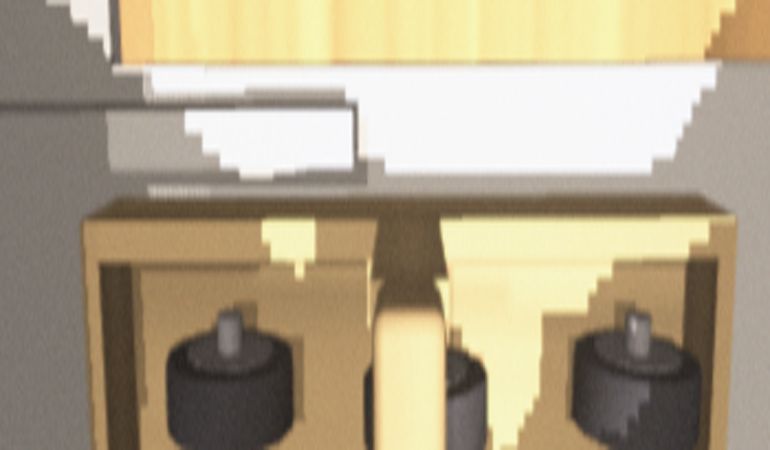

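```bash
python3 -c "
from h import *
s=st();c=camera('wrist');T=wristT(s,c)
for v,z,o,n in [(183,.0397,.048,'tray'),(140+63/5,.008,.064,'deck'),(140+107/5,.03,.064,'rail outer'),(140+171/5,.03,.054,'rail in top?'),(140+180/5,.008,.054,'rail in bottom')]:
  for u in (200,300,400): print(n,plane(c,(u,v),z,T)[:2]+[0,o])"
```

```text
t 9.7 p [0.5723 0.1774 0.0667] yawx -90.13 z [-0.001 -0.002 -1.   ] F [ 0.16  0.55 -7.34] M [ 0.03  0.01 -0.04] w 0.0109 q [ 0.56  0.45 -0.04  0.   -1.08 -0.56]
tray [0.63114485 0.17640136]
tray [0.5811644  0.17654313]
tray [0.5311616  0.17668497]
deck [0.64030358 0.17845792]
deck [0.58235352 0.17861847]
deck [0.52437818 0.1787791 ]
rail outer [0.6334032  0.18233616]
rail outer [0.5814406 0.1824811]
rail outer [0.52945517 0.18262611]
rail in top? [0.63401942 0.17890259]
rail in top? [0.58153987 0.17905043]
rail in top? [0.52903703 0.17919834]
rail in bottom [0.64156168 0.18186414]
rail in bottom [0.5825562 0.1820306]
rail in bottom [0.52352449 0.18219713]
```

{"fn": "move_arm", "kwargs": {"steps": [[-2.5,0,2,0,0,0],[-0.5,0,3,0,-0.1,0],[0,0,2,0,0,0],[0,0,0,0,0,0]]}}

```text
time_s: 10.08
tool_pos: [0.5733, 0.1813, 0.0606]
eef_rot: [-0.706, 0.708, 0.0, 0.001]
ft_force: [-0.2, 0.6, -6.9]
gripper_width: 0.0113
```

```bash
python3 -c "
from h import *
st();rowsto([.573,.1796,.0592],-90,2)"
```

```text
t 10.08 p [0.5733 0.1813 0.0606] yawx -90.12 z [ 0.001  0.001 -1.   ] F [-0.19  0.58 -6.94] M [-0.03  0.01  0.01] w 0.0113 q [ 0.57  0.46 -0.05 -0.   -1.07 -0.57]
[[0.9,0.2,0.7,-0,0,-0.1],[0.8,0.1,0.7,-0.1,0.1,-0]]
```

{"fn": "move_arm", "kwargs": {"steps": [[1.5,0,1.5,0,0,0],[0,0,1,0,0,0],[0,0,0,0,0,0]]}}

```text
time_s: 10.33
tool_pos: [0.5736, 0.1799, 0.0591]
eef_rot: [-0.707, 0.708, -0.0, 0.001]
ft_force: [-0.5, 0.2, -6.4]
gripper_width: 0.0113
```

```bash
python3 -c "
from h import *
st()"
```

```text
t 10.33 p [0.5736 0.1799 0.0591] yawx -90.09 z [ 0.002  0.002 -1.   ] F [-0.46  0.15 -6.35] M [-0.    0.3  -0.04] w 0.0113 q [ 0.56  0.46 -0.05 -0.   -1.06 -0.57]
```

{"fn": "move_arm", "kwargs": {"steps": [[0,0,1,0,0,0],[0,0,0.7,0,0,0],[0,0,0,0,0,0]]}}

```text
time_s: 10.58
tool_pos: [0.5737, 0.18, 0.0589]
eef_rot: [-0.707, 0.708, -0.001, 0.002]
ft_force: [-0.4, -0.3, -5.1]
gripper_width: 0.0113
```

```bash
python3 -c "
from h import *
st()"
```

```text
t 10.58 p [0.5737 0.18   0.0589] yawx -90.07 z [ 0.004  0.002 -1.   ] F [-0.36 -0.27 -5.14] M [-0.07  0.39 -0.04] w 0.0113 q [ 0.56  0.46 -0.05  0.   -1.06 -0.57]
```

{"fn": "move_arm", "kwargs": {"steps": [[0,0,0.7,0,0,0],[0,0,0,0,0,0]]}}

```text
time_s: 10.75
tool_pos: [0.5738, 0.1801, 0.0589]
eef_rot: [-0.707, 0.707, -0.001, 0.002]
ft_force: [-0.9, -0.6, -3.7]
gripper_width: 0.0108
```

{"fn": "move_arm", "kwargs": {"steps": [[0,0,0,0,0,0],[0,0,0,0,0,0],[0,0,0,0,0,0],[0,0,0,0,0,0],[0,0,0,0,0,0]], "claw": 0}}

```text
time_s: 11.17
tool_pos: [0.5779, 0.181, 0.0614]
eef_rot: [0.707, -0.707, 0.003, -0.006]
ft_force: [-0.3, 0.3, -0.5]
gripper_width: 0.0425
```

```bash
python3 -c "
from h import *
st()"
```

```text
t 11.17 p [0.5779 0.181  0.0614] yawx -89.99 z [ 0.013  0.004 -1.   ] F [-0.29  0.31 -0.5 ] M [-0.05  0.04 -0.02] w 0.0425 q [ 0.56  0.45 -0.05  0.   -1.05 -0.57]
```

{"fn": "move_arm", "kwargs": {"steps": [[0,3,-5,0,0,0],[0,0,-12,-0.6,0,0],[0,0,-20,0,0,0],[0,0,-22,0,0,0],[0,0,-20,0,0,0],[0,10,-12,0,0,0],[0,20,-3,0,0,0],[0,25,0,0,0,0],[0,25,0,0,0,0],[0,20,0,0,0,0],[0,10,0,0,0,0],[0,0,0,0,0,0]]}}

```text
time_s: 12.17
tool_pos: [0.4603, 0.1799, 0.1644]
eef_rot: [-0.707, 0.707, -0.001, 0.006]
ft_force: [1.6, -0.5, -0.1]
gripper_width: 0.0429
```

```bash
python3 -c "
from h import *
s=st();c=camera('wrist');T=wristT(s,c);cv2.imwrite('pics/w6.png',c['pixels'][:,:,::-1]);c=camera('top');cv2.imwrite('pics/t6.png',cv2.resize(c['pixels'][170:280,130:290,::-1],None,fx=5,fy=5,interpolation=cv2.INTER_CUBIC));c=camera('scene');cv2.imwrite('pics/s6.png',cv2.resize(c['pixels'][230:380,300:460,::-1],None,fx=5,fy=4,interpolation=cv2.INTER_CUBIC));rowsto([.45,.1795,.02],-90,8)"
```

```text
t 12.17 p [0.4603 0.1799 0.1644] yawx -90.05 z [ 0.009  0.007 -1.   ] F [ 1.63 -0.47 -0.12] M [-0.07  0.01 -0.08] w 0.0429 q [ 0.69  0.17 -0.17  0.   -1.22 -0.69]
[[0,2,18,-0.1,0,-0],[0,1,18,-0.1,0.1,-0],[1,2,18,-0.1,0,-0],[-0,2,18,-0,0.1,-0],[-0,1,18,-0.1,0,-0],[0,2,18,-0,0.1,-0],[0,1,18,-0.1,0,-0],[0,2,18,-0,0.1,-0.1]]
```

View pics/w6.png

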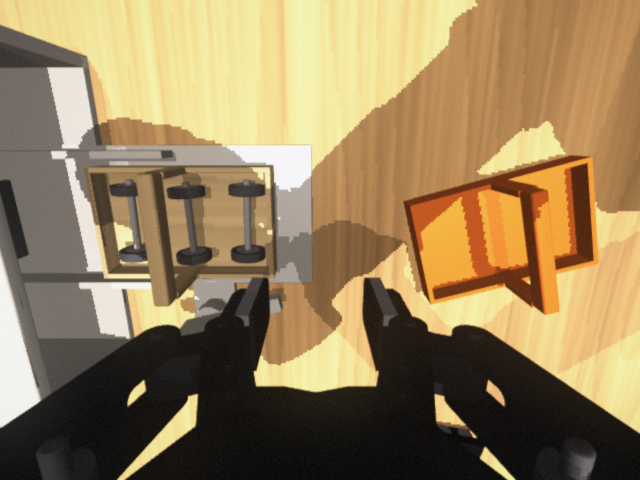

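View pics/s6.png

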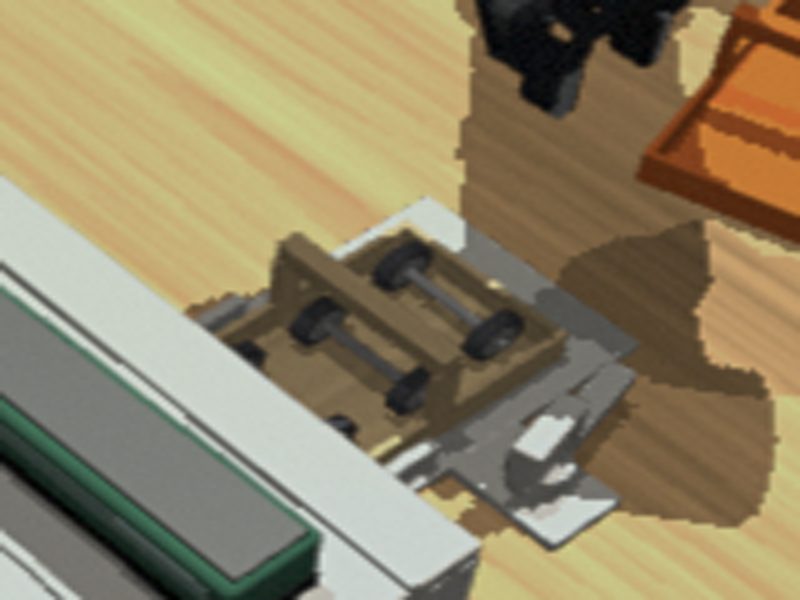

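View pics/t6.png

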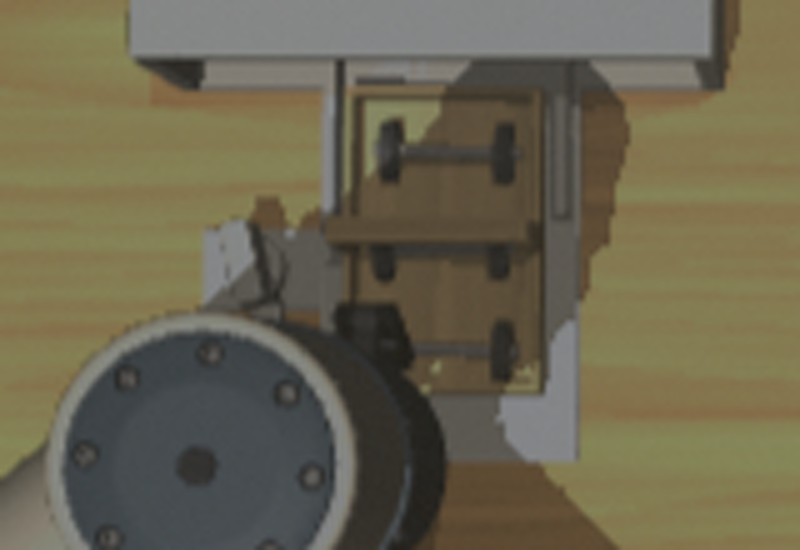

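```bash
python3 -c "
from h import *
t=cal('top')
print([plane(t,q,.024) for q in [(190,302),(225,296),(240,355)]],[plane(t,q,.078) for q in [(192,342),(238,322)]])
rowsto([.455,.1795,.05],-90,7)"
```

```text
[array([0.37024816, 0.24736264, 0.024     ]), array([0.38465579, 0.16279281, 0.024     ]), array([0.24316463, 0.12532807, 0.024     ])] [array([0.28072912, 0.23171547, 0.078     ]), array([0.3266839, 0.1253166, 0.078    ])]
[[0,1,16,-0.1,0.1,-0],[0,1,16,-0.1,0,-0],[1,2,17,-0.1,0.1,-0],[-0,1,16,-0.1,0,-0],[-0,1,16,-0,0.1,-0],[-0,1,16,-0.1,0,-0.1],[-0,1,17,-0,0.1,-0]]
```

{"fn": "move_arm", "kwargs": {"steps": [[0,1,10,-0.1,0.1,0],[0,1,18,-0.1,0,0],[0,1,20,-0.1,0.1,0],[0,1,20,-0.1,0,0],[0,1,20,0,0.1,0],[0,1,17,0,0,0],[0,1,12,0,0.1,0],[0,1,6,0,0,0],[0,1,3,0,0,0],[0,0,0,0,0,0]], "claw": -1}}

```text
time_s: 13.2
tool_pos: [0.4574, 0.1789, 0.0244]
eef_rot: [-0.704, 0.71, -0.001, -0.003]
ft_force: [-0.0, -0.5, 0.2]
gripper_width: 0.0005
```

```bash
python3 -c "
from h import *
st();rowsto([.455,.1795,.021],-90,2)"
```

```text
t 13.2 p [0.4574 0.1789 0.0244] yawx -90.48 z [-0.003 -0.005 -1.   ] F [-0.   -0.54  0.21] M [-0.02  0.02  0.02] w 0.0005 q [ 0.69  0.31 -0.38  0.   -0.88 -0.7 ]
[[-0.3,1.2,1.7,0.1,-0.2,-0.2],[-0.3,1.2,1.7,0.1,-0.1,-0.3]]
```

{"fn": "move_arm", "kwargs": {"steps": [[-0.5,-1,2.5,0.1,-0.2,-0.4],[0,-3,1.5,0,-0.1,0],[0,-4,0,0,0,0],[0,-4,0,0,0,0],[0,-3,0,0,0,0]]}}

```text
time_s: 13.62
tool_pos: [0.4756, 0.1805, 0.0223]
eef_rot: [0.707, -0.707, 0.0, -0.002]
ft_force: [0.3, -0.1, 0.2]
gripper_width: 0.0001
```

```bash
python3 -c "
from h import *
s=st();c=camera('wrist');cv2.imwrite('pics/w7.png',c['pixels'][:,:,::-1])"
```

```text
t 13.62 p [0.4756 0.1805 0.0223] yawx -89.99 z [ 0.003  0.003 -1.   ] F [ 0.3  -0.13  0.18] M [0.   0.01 0.  ] w 0.0001 q [ 0.67  0.34 -0.35 -0.   -0.88 -0.67]
```

View pics/w7.png

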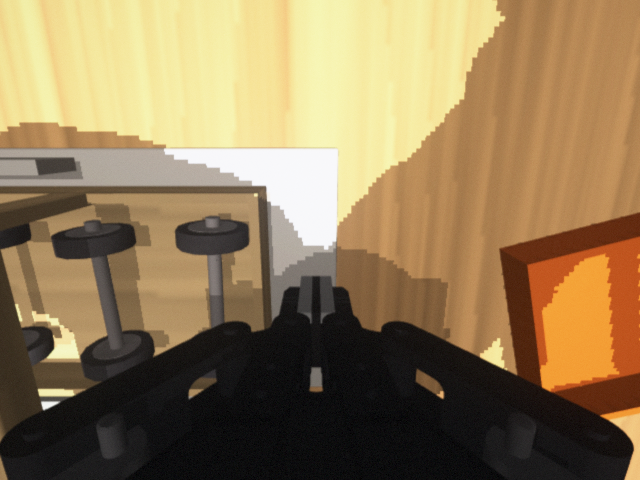

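{"fn": "move_arm", "kwargs": {"steps": [[0,8,0,0,0,3],[0,6,0,0,0,7],[0,0,0,0,0,7],[0,0,0,0,0,7],[0,0,0,0,0,7],[0,0,0,0,0,7],[0,0,0,0,0,7],[0,0,0,0,0,7],[0,0,0,0,0,7],[0,0,0,0,0,7],[0,0,0,0,0,7],[0,0,0,0,0,5]]}}

```text
time_s: 14.67
tool_pos: [0.4663, 0.1825, 0.0262]
eef_rot: [-0.085, 0.996, 0.004, 0.006]
ft_force: [0.0, -0.0, 0.4]
gripper_width: -0.0003
```

```bash
python3 -c "
from h import *
st();rowsto([.47,.179,.02],-180,4)"
```

```text
t 14.67 p [0.4663 0.1825 0.0262] yawx -170.2 z [ 0.011  0.008 -1.   ] F [ 0.04 -0.02  0.44] M [-0.04  0.07 -0.03] w -0.0003 q [ 0.69  0.32 -0.37  0.   -0.87 -2.09]
[[-1,-1,2,0.1,0.2,2.5],[-1,-1,1,0.1,0.1,2.4],[-0,-1,2,0.1,0.2,2.5],[-1,-1,1,0.1,0.1,2.4]]
```

{"fn": "move_arm", "kwargs": {"steps": [[0,-1,2,0.1,0.2,2.5],[0,-1,2,0.1,0.2,2.4],[0,-1,2,0.1,0.2,2.5],[0,-1,1,0.1,0.1,2.4],[0,0,0,0,0,0]]}}

```text
time_s: 15.08
tool_pos: [0.4685, 0.1791, 0.0206]
eef_rot: [0.007, 1.0, 0.001, 0.001]
ft_force: [0.2, 0.2, -0.5]
gripper_width: -0.0
```

```bash
python3 -c "
from h import *
s=st();rowsto([.475,.179,.02],-180,2);c=camera('wrist');cv2.imwrite('pics/w8.png',c['pixels'][:,:,::-1])"
```

```text
t 15.08 p [0.4685 0.1791 0.0206] yawx 179.19 z [ 0.002  0.002 -1.   ] F [ 0.22  0.24 -0.53] M [-0.04 -0.01  0.04] w -0.0 q [ 0.68  0.33 -0.37 -0.   -0.87 -2.26]
[[-3.2,-0,0.3,0.1,0,-0.4],[-3.3,-0.1,0.4,0,0.1,-0.4]]
```

View pics/w8.png

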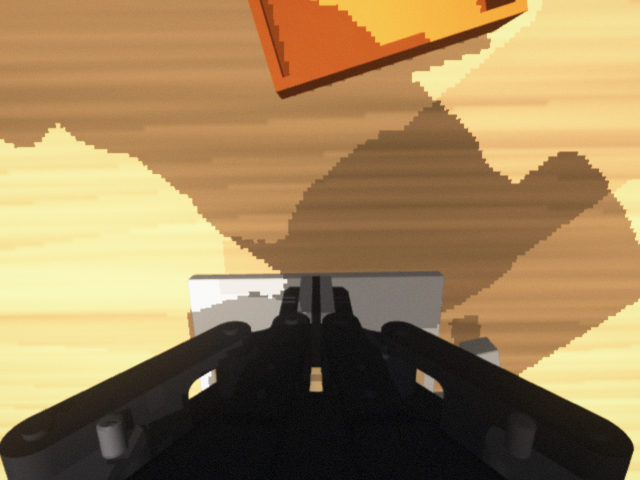

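{"fn": "move_arm", "kwargs": {"steps": [[-3,0,0,0.1,0,-0.4],[-4,0,0,0,0,-0.4],[-5,0,0,0,0,0],[-5,0,0,0,0,0],[-5,0,0,0,0,0],[-5,0,0,0,0,0],[-5,0,0,0,0,0],[-5,0,0,0,0,0]]}}

```text
time_s: 15.8
tool_pos: [0.4991, 0.177, 0.0204]
eef_rot: [-0.003, 1.0, -0.002, -0.008]
ft_force: [-11.4, 1.4, 8.8]
gripper_width: 0.0001
```

```bash
python3 -c "
from h import *
s=st();rowsto([.545,.179,.02],-180,8)"
```

```text
t 15.8 p [0.4991 0.177  0.0204] yawx -179.66 z [-0.017 -0.004 -1.   ] F [-11.43   1.42   8.8 ] M [0.26 3.92 0.02] w 0.0001 q [ 0.63  0.39 -0.27 -0.01 -0.92 -2.19]
[[-6,0,-0,-0,-0.1,0],[-5,0,-0,-0,-0.1,0],[-6,1,-0,-0,-0.1,0.1],[-6,-0,-0,-0,-0.1,0],[-6,0,-0,-0.1,-0.1,0.1],[-5,0,-0,-0,-0.2,0],[-6,1,-0,-0.1,-0.1,0.1],[-6,-0,-0,-0,-0.2,0]]
```

```bash
python3 -c "
from h import *
c=camera('scene');cv2.imwrite('pics/s9.png',cv2.resize(c['pixels'][230:380,300:460,::-1],None,fx=5,fy=4,interpolation=cv2.INTER_CUBIC));c=camera('wrist');cv2.imwrite('pics/w9.png',c['pixels'][:,:,::-1]);c=camera('top');cv2.imwrite('pics/t9.png',cv2.resize(c['pixels'][170:280,130:290,::-1],None,fx=5,fy=5,interpolation=cv2.INTER_CUBIC));st()"
```

```text
t 15.95 p [0.4999 0.177  0.0203] yawx -179.66 z [-0.016 -0.004 -1.   ] F [-7.04 -0.26  5.41] M [-0.05  2.36  0.05] w -0.0001 q [ 0.63  0.39 -0.27 -0.01 -0.92 -2.19]
```

View pics/s9.png

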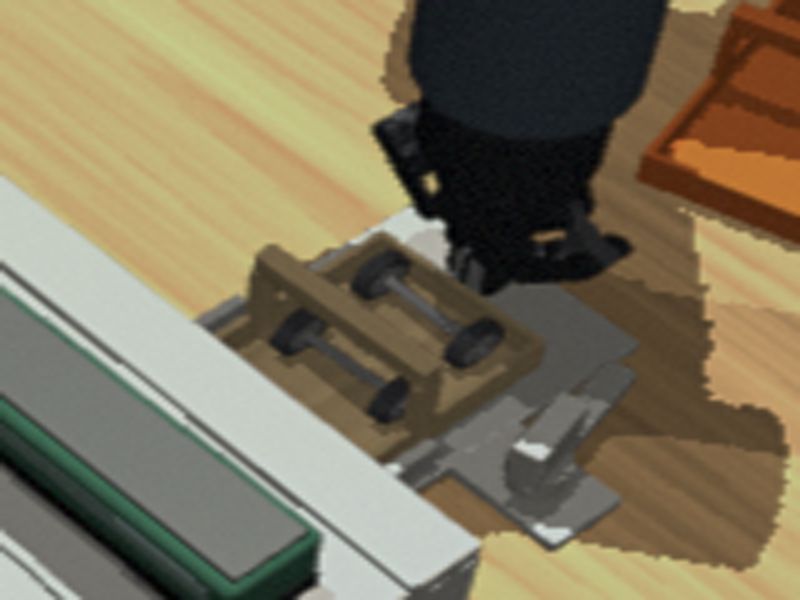

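View pics/t9.png

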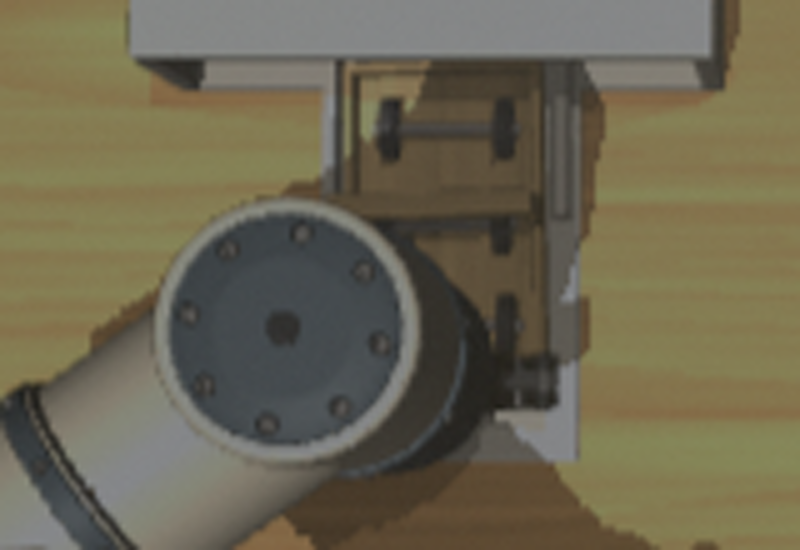

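View pics/w9.png

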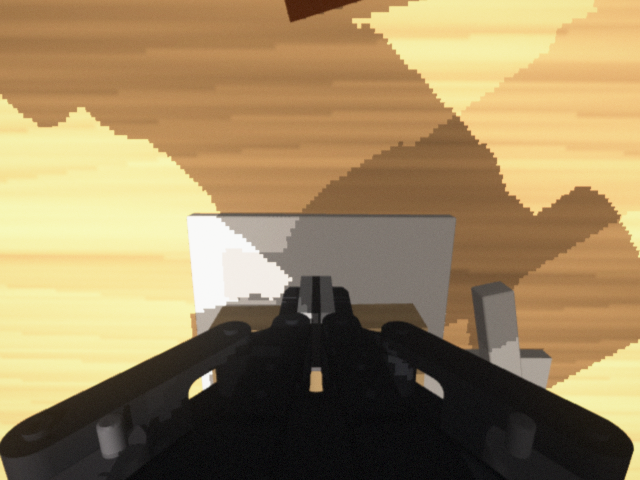

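{"fn": "move_arm", "kwargs": {"steps": [[-4,-0.5,-1,0,-0.3,0],[-4,-0.5,-0.5,0,-0.2,0],[-4,-0.5,-0.5,0,-0.2,0],[-4,-0.5,-0.3,0,-0.2,0]]}}

```text
time_s: 16.28
tool_pos: [0.5091, 0.1731, 0.0203]
eef_rot: [-0.002, 1.0, -0.004, -0.008]
ft_force: [-10.6, 1.9, 8.5]
gripper_width: -0.0004
```

```bash
python3 -c "
from h import *
s=st()"
```

```text
t 16.28 p [0.5091 0.1731 0.0203] yawx -179.75 z [-0.016 -0.008 -1.   ] F [-10.55   1.86   8.46] M [0.64 3.78 0.05] w -0.0004 q [ 0.62  0.4  -0.25 -0.   -0.93 -2.18]
```

{"fn": "move_arm", "kwargs": {"steps": [[-3,1,-2,0,-0.4,0],[-3,1,-2,0,-0.4,0]]}}

```text
time_s: 16.45
tool_pos: [0.5131, 0.1739, 0.0225]
eef_rot: [-0.002, 1.0, -0.005, -0.004]
ft_force: [-3.2, 0.1, -1.7]
gripper_width: 0.0001
```

```bash
python3 -c "
from h import *
s=st()"
```

```text
t 16.45 p [0.5131 0.1739 0.0225] yawx -179.81 z [-0.008 -0.01  -1.   ] F [-3.21  0.08 -1.74] M [-0.02  1.06  0.03] w 0.0001 q [ 0.62  0.4  -0.25  0.   -0.93 -2.19]
```

{"fn": "move_arm", "kwargs": {"steps": [[-3.5,1,-1,0.1,-0.3,0],[-4,1,-1,0.1,-0.2,0],[-4,1,-1,0.1,-0.2,0],[-4,0.5,-1,0.1,-0.1,0]]}}

```text
time_s: 16.78
tool_pos: [0.5282, 0.1767, 0.0248]
eef_rot: [-0.001, 1.0, -0.01, 0.001]
ft_force: [-3.1, 0.3, -2.5]
gripper_width: 0.0001
```

```bash
python3 -c "
from h import *
s=st()"
```

```text
t 16.78 p [0.5282 0.1767 0.0248] yawx -179.84 z [ 0.002 -0.02  -1.   ] F [-3.09  0.26 -2.47] M [ 0.05  1.13 -0.02] w 0.0001 q [ 0.62  0.42 -0.22  0.02 -0.94 -2.2 ]
```

{"fn": "move_arm", "kwargs": {"steps": [[-4,1,-0.3,-0.3,0,0],[-4,1,-0.3,-0.3,0,0],[-4,0.5,-0.3,-0.3,0,0],[-3,0,-0.3,-0.3,0,0]]}}

```text
time_s: 17.12
tool_pos: [0.545, 0.18, 0.0257]
eef_rot: [-0.002, 1.0, 0.001, 0.001]
ft_force: [-2.2, -0.3, -3.0]
gripper_width: 0.0002
```

```bash
python3 -c "
from h import *
s=st();c=camera('top');cv2.imwrite('pics/t10.png',cv2.resize(c['pixels'][170:280,130:290,::-1],None,fx=5,fy=5,interpolation=cv2.INTER_CUBIC));c=camera('scene');cv2.imwrite('pics/s10.png',cv2.resize(c['pixels'][230:380,300:460,::-1],None,fx=5,fy=4,interpolation=cv2.INTER_CUBIC))"
```

```text
t 17.12 p [0.545  0.18   0.0257] yawx -179.79 z [ 0.002  0.002 -1.   ] F [-2.22 -0.34 -3.04] M [-0.04  1.09  0.05] w 0.0002 q [ 0.59  0.44 -0.17 -0.   -0.96 -2.16]
```

View pics/s10.png

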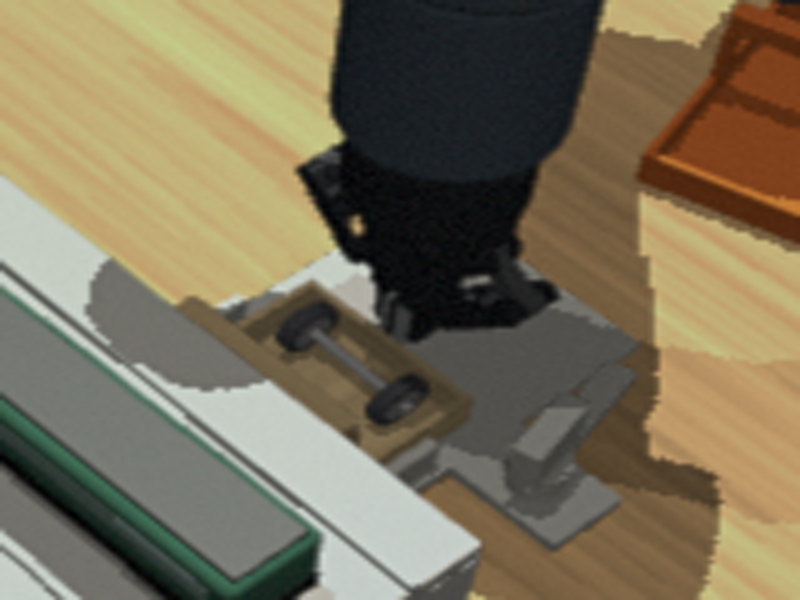

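{"fn": "move_arm", "kwargs": {"steps": [[-3,0,0,0,0,0],[-3,0,0,0,0,0],[-3,0,0,0,0,0]]}}

```text
time_s: 17.47
tool_pos: [0.5545, 0.1795, 0.0261]
eef_rot: [-0.001, 1.0, 0.001, 0.001]
ft_force: [-3.6, -0.7, -0.8]
gripper_width: -0.0001
```

{"fn": "move_arm", "kwargs": {"steps": [[-2,0,-0.3,0,0,0],[-2,0,-0.3,0,0,0]]}}

```text
time_s: 17.63
tool_pos: [0.5588, 0.1794, 0.0265]
eef_rot: [-0.001, 1.0, 0.001, 0.001]
ft_force: [-3.3, -0.6, -2.3]
gripper_width: -0.0
```

{"fn": "move_arm", "kwargs": {"steps": [[-2,0,-0.3,0,0,0],[-2,0,-0.3,0,0,0]]}}

```text
time_s: 17.8
tool_pos: [0.5631, 0.1794, 0.027]
eef_rot: [-0.001, 1.0, 0.001, 0.001]
ft_force: [-2.8, -0.4, -2.2]
gripper_width: 0.0004
```

{"fn": "move_arm", "kwargs": {"steps": [[-2,0,0.2,0,0,0],[-1.5,0,0.2,0,0,0]]}}

```text
time_s: 17.97
tool_pos: [0.5665, 0.1793, 0.0269]
eef_rot: [-0.001, 1.0, 0.001, 0.0]
ft_force: [-5.7, -0.2, 1.6]
gripper_width: 0.0003
```

{"fn": "move_arm", "kwargs": {"steps": [[-1.5,0,0,0,0,0],[-1.5,0,0,0,0,0]]}}

```text
time_s: 18.13
tool_pos: [0.5696, 0.1793, 0.027]
eef_rot: [-0.001, 1.0, 0.001, -0.0]
ft_force: [-3.2, -0.8, -2.2]
gripper_width: 0.0001
```

{"fn": "move_arm", "kwargs": {"steps": [[-1.5,0,0,0,0,0],[-1.5,0,0,0,0,0]]}}

```text
time_s: 18.3
tool_pos: [0.5727, 0.1793, 0.027]
eef_rot: [-0.001, 1.0, 0.001, -0.0]
ft_force: [-5.3, -0.2, -0.1]
gripper_width: 0.0002
```

{"fn": "move_arm", "kwargs": {"steps": [[-1.5,0,0,0,0,0],[-1.5,0,0,0,0,0]]}}

```text
time_s: 18.47
tool_pos: [0.5755, 0.1793, 0.027]
eef_rot: [-0.001, 1.0, 0.0, -0.001]
ft_force: [-4.9, 0.2, 0.3]
gripper_width: 0.0001
```

{"fn": "move_arm", "kwargs": {"steps": [[-1.5,0,0,0,0,0],[-1.5,0,0,0,0,0]]}}

```text
time_s: 18.63
tool_pos: [0.5784, 0.1792, 0.027]
eef_rot: [-0.001, 1.0, 0.0, -0.001]
ft_force: [-4.7, 0.6, 0.4]
gripper_width: -0.0
```

{"fn": "move_arm", "kwargs": {"steps": [[-1.5,0,0,0,0,0],[-1.5,0,0,0,0,0]]}}

```text
time_s: 18.8
tool_pos: [0.5813, 0.1792, 0.027]
eef_rot: [-0.001, 1.0, 0.0, -0.002]
ft_force: [-6.1, -0.8, 0.1]
gripper_width: -0.0
```

{"fn": "move_arm", "kwargs": {"steps": [[-1.2,0,0,0,0,0],[-1.2,0,0,0,0,0]]}}

```text
time_s: 18.97
tool_pos: [0.5814, 0.1791, 0.0269]
eef_rot: [-0.001, 1.0, 0.0, -0.004]
ft_force: [-10.5, 1.8, 4.7]
gripper_width: -0.0001
```

{"fn": "move_arm", "kwargs": {"steps": [[-1.2,0,0,0,0,0],[-1.2,0,0,0,0,0]]}}

```text
time_s: 19.13
tool_pos: [0.5814, 0.1792, 0.027]
eef_rot: [-0.001, 1.0, -0.0, -0.007]
ft_force: [-8.2, 0.7, 4.5]
gripper_width: -0.0006
```

{"fn": "move_arm", "kwargs": {"steps": [[-1.2,0,0,0,0,0],[-1.2,0,0,0,0,0]]}}

```text
time_s: 19.3
tool_pos: [0.5813, 0.1791, 0.0271]
eef_rot: [-0.001, 1.0, -0.0, -0.009]
ft_force: [-9.3, 1.0, 3.3]
gripper_width: -0.0001
```

{"fn": "move_arm", "kwargs": {"steps": [[-2,0,-1.5,0,-0.5,0],[-2.5,0,-1,0,-0.5,0]]}}

```text
time_s: 19.47
tool_pos: [0.5816, 0.179, 0.0274]
eef_rot: [-0.0, 1.0, -0.001, -0.005]
ft_force: [-10.4, 1.7, -1.2]
gripper_width: 0.0002
```

```bash
python3 -c "
from h import *
s=st();c=camera('scene');cv2.imwrite('pics/s11.png',cv2.resize(c['pixels'][230:380,300:460,::-1],None,fx=5,fy=4,interpolation=cv2.INTER_CUBIC))"
```

```text
t 19.47 p [0.5816 0.179  0.0274] yawx -179.97 z [-0.01  -0.001 -1.   ] F [-10.44   1.68  -1.24] M [ 0.7   3.72 -0.04] w 0.0002 q [ 0.55  0.51 -0.05 -0.   -1.02 -2.12]
```

View pics/s11.png

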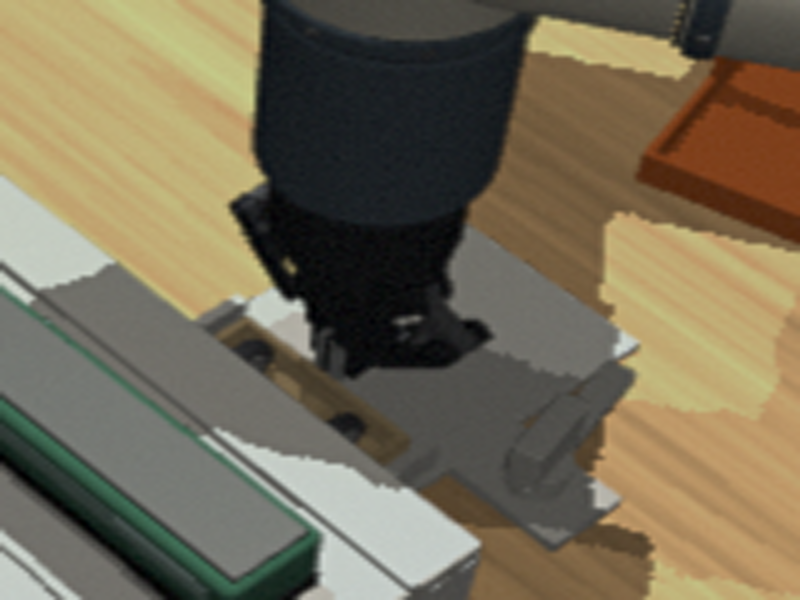

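{"fn": "move_arm", "kwargs": {"steps": [[1,0,0,0,0,0],[2,0,0,0,0,0],[4,0,0,0,0,0],[8,0,0,0,0,0],[12,0,0,0,0,0],[14,0,0,0,0,0],[12,0,-8,0,0,0],[8,0,-18,0,0,0],[0,0,-25,0,0,0],[0,0,-28,0,0,0],[0,0,-25,0,0,0],[0,0,-10,0,0,0]], "claw": -1}}

```text
time_s: 20.52
tool_pos: [0.5226, 0.1798, 0.1498]
eef_rot: [-0.002, 1.0, 0.002, 0.006]
ft_force: [0.9, -0.1, -0.4]
gripper_width: 0.0001
```

```bash
python3 -c "
from h import *
s=st();c=camera('scene');cv2.imwrite('pics/s12.png',cv2.resize(c['pixels'][230:380,300:460,::-1],None,fx=5,fy=4,interpolation=cv2.INTER_CUBIC));c=camera('top');cv2.imwrite('pics/t12.png',cv2.resize(c['pixels'][170:280,130:290,::-1],None,fx=5,fy=5,interpolation=cv2.INTER_CUBIC))
rowsto([.5,.24,.14],-166.4,6)"
```

```text
t 20.52 p [0.5226 0.1798 0.1498] yawx -179.83 z [ 0.012  0.003 -1.   ] F [ 0.89 -0.08 -0.39] M [ 0.11 -0.1   0.03] w 0.0001 q [ 0.62  0.29 -0.06  0.   -1.21 -2.19]
[[4,10,1,0,0.1,-2.2],[3,10,2,0,0.1,-2.2],[3,10,2,0,0.1,-2.3],[3,11,1,0,0.1,-2.2],[2,10,2,0.1,0.2,-2.3],[2,11,1,0,0.1,-2.2]]
```

View pics/s12.png

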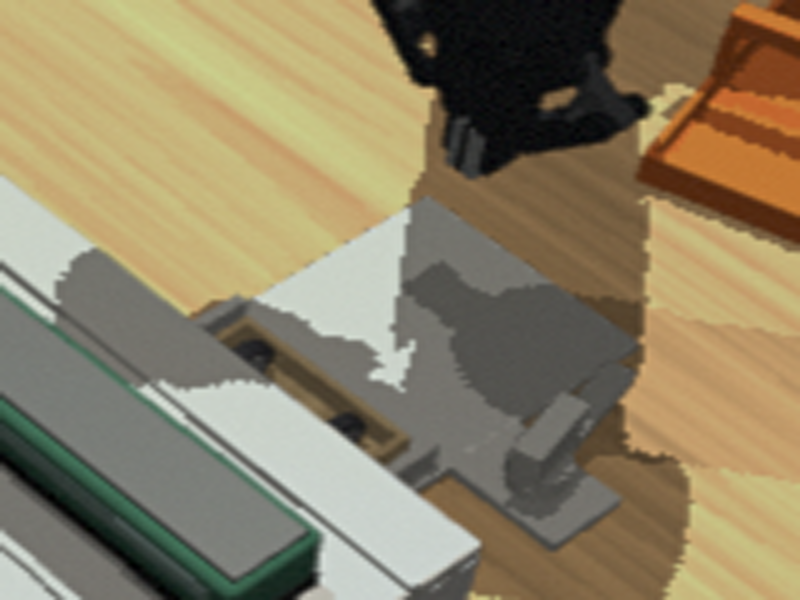

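View pics/t12.png

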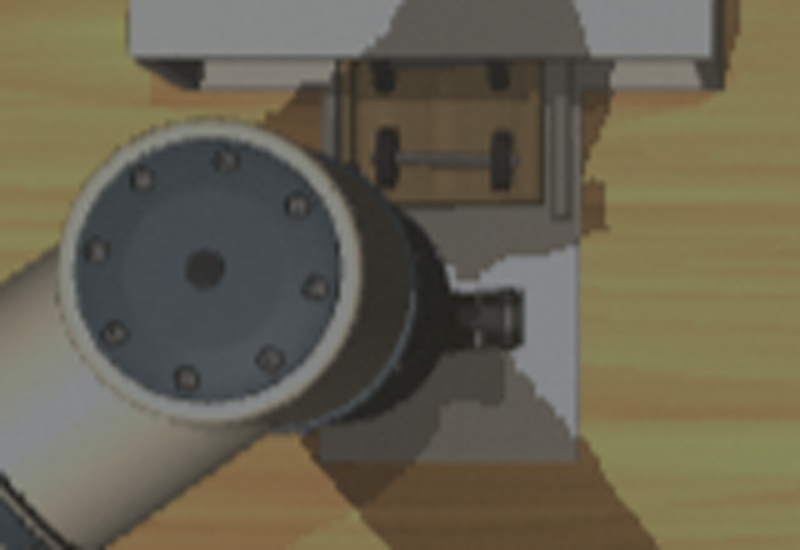

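```bash
python3 -c "
from h import *
t=cal('top');print('near edge',plane(t,(130+440/5,170+203/5),.032))
rowsto([.5615,.2715,.14],-166.4,7)"
```

```text
near edge [0.59207585 0.1808289  0.032     ]
[[-6,13,1,0,0.1,-1.9],[-6,13,1,0,0.1,-1.9],[-6,13,1,0,0.1,-1.9],[-7,12,1,0,0.1,-1.9],[-8,12,1,0,0,-2],[-8,12,1,0,0.1,-1.9],[-8,12,1,0.1,0,-2]]
```

{"fn": "move_arm", "kwargs": {"steps": [[-5,9,0,0,0.1,-1.9],[-6,13,0,0,0.1,-1.9],[-6,13,0,0,0.1,-1.9],[-7,13,0,0,0.1,-1.9],[-8,13,0,0,0.1,-2],[-8,12,0,0,0.1,-1.9],[-8,10,0,0,0.1,-2],[-3,5,0,0,0,0],[0,0,0,0,0,0]], "claw": 0.2}}

```text
time_s: 21.42
tool_pos: [0.5596, 0.2745, 0.1377]
eef_rot: [-0.122, 0.992, -0.001, -0.006]
ft_force: [-0.4, 0.3, 0.1]
gripper_width: 0.051
```

```bash
python3 -c "
from h import *
s=st();c=camera('wrist');T=wristT(s,c);cv2.imwrite('pics/w13.png',c['pixels'][:,:,::-1]);np.save('/tmp/T.npy',T)
print('axis top',proj(c,[.5615,.2715,.064],T));rowsto([.5615,.2715,.1],-166.4,3)"
```

```text
t 21.42 p [0.5596 0.2745 0.1377] yawx -165.93 z [-0.012 -0.004 -1.   ] F [-0.38  0.33  0.11] M [-0.    0.05 -0.01] w 0.051 q [ 0.7   0.45  0.15 -0.   -1.29 -2.03]
axis top [312.34145147 248.43871985]
[[-0.7,-1,12.5,-0,-0.3,0.2],[-0.6,-0.9,12.5,-0,-0.2,0.1],[-0.6,-1,12.6,-0.1,-0.3,0.2]]
```

View pics/w13.png

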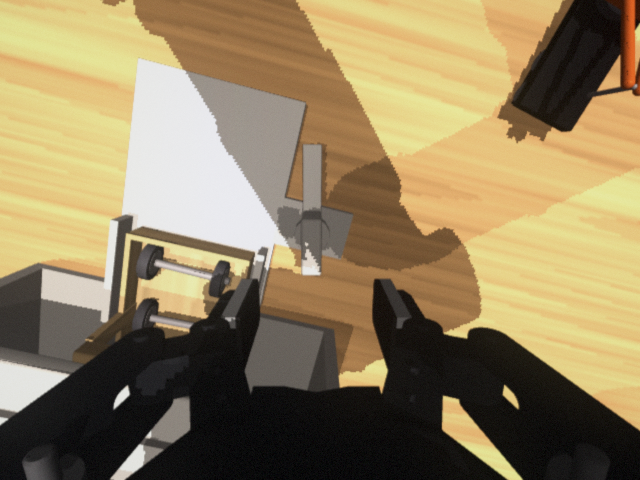

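{"fn": "move_arm", "kwargs": {"steps": [[-1,-2,12,0,-0.3,0.2],[0,-1,18,0,-0.2,0.2],[0,-1,18,0,-0.2,0.1],[0,0,18,0,0,0],[0,0,14,0,0,0],[0,0,8,0,0,0],[0,0,3,0,0,0],[0,0,0,0,0,0]]}}

```text
time_s: 22.13
tool_pos: [0.5588, 0.2644, 0.0434]
eef_rot: [-0.113, 0.994, -0.001, 0.0]
ft_force: [-0.5, -0.2, 0.5]
gripper_width: 0.0514
```

```bash
python3 -c "
from h import *
s=st();rowsto([.5615,.2715,.037],-166.4,2)"
```

```text
t 22.13 p [0.5588 0.2644 0.0434] yawx -167.01 z [ 0.001 -0.002 -1.   ] F [-0.46 -0.21  0.5 ] M [0.03 0.02 0.  ] w 0.0514 q [ 0.7   0.5  -0.02  0.   -1.05 -2.04]
[[-2.1,3.2,3.2,-0.1,0,-0.3],[-2.1,3.1,3.2,-0,0,-0.3]]
```

{"fn": "move_arm", "kwargs": {"steps": [[-2,3.2,3,-0.1,0,-0.3],[-2,3.2,3,0,0,-0.3],[0,0,0,0,0,0]]}}

```text
time_s: 22.38
tool_pos: [0.5626, 0.2723, 0.0392]
eef_rot: [-0.118, 0.993, 0.001, 0.002]
ft_force: [-0.1, -0.2, 1.0]
gripper_width: 0.0512
```

```bash
python3 -c "
from h import *
s=st();rowsto([.5615,.2715,.037],-166.4,1);c=camera('wrist');cv2.imwrite('pics/w14.png',c['pixels'][:,:,::-1])"
```

```text
t 22.38 p [0.5626 0.2723 0.0392] yawx -166.39 z [ 0.003  0.002 -1.   ] F [-0.1  -0.19  1.  ] M [0.04 0.03 0.02] w 0.0512 q [ 0.7   0.52 -0.01  0.   -1.04 -2.03]
[[1.3,-0.5,2.2,0.1,0.2,0]]
```

View pics/w14.png

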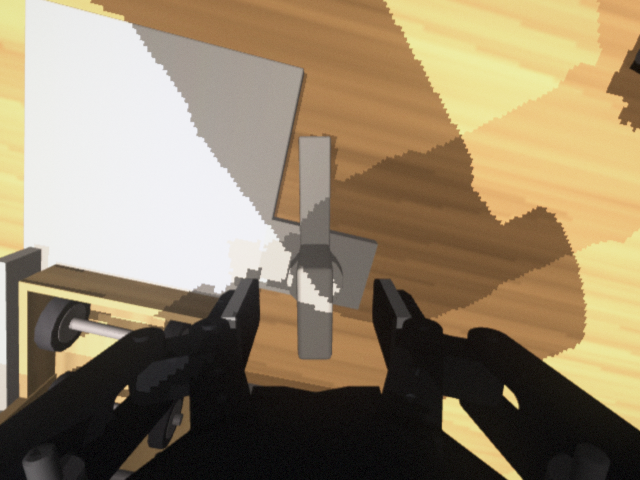

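{"fn": "move_arm", "kwargs": {"steps": [[0.5,-0.3,1,0,0,0],[0,0,0,0,0,0],[0,0,0,0,0,0],[0,0,0,0,0,0],[0,0,0,0,0,0],[0,0,0,0,0,0],[0,0,0,0,0,0]], "claw": -1}}

```text
time_s: 23.02
tool_pos: [0.5631, 0.272, 0.04]
eef_rot: [-0.118, 0.993, 0.001, 0.003]
ft_force: [-0.4, -0.6, -0.0]
gripper_width: 0.0129
```

```bash
python3 -c "
from h import *
s=st()"
```

```text
t 23.02 p [0.5631 0.272  0.04  ] yawx -166.39 z [ 0.006  0.003 -1.   ] F [-0.37 -0.59 -0.04] M [-0.14 -0.07  0.03] w 0.0129 q [ 0.7   0.51 -0.01  0.   -1.04 -2.03]
```

{"fn": "move_arm", "kwargs": {"steps": [[0,0,0,0,0,-3],[0,0,0,0,0,-5],[0,0,0,0,0,-6],[0,0,0,0,0,-6]]}}

```text
time_s: 23.35
tool_pos: [0.5627, 0.2728, 0.04]
eef_rot: [-0.294, 0.956, 0.001, 0.003]
ft_force: [-0.1, -0.0, -0.1]
gripper_width: 0.0127
```

```bash
python3 -c "
from h import *
s=st();rowsto([.5622,.272,.04],-90,9)"
```

```text
t 23.35 p [0.5627 0.2728 0.04  ] yawx -145.81 z [ 0.005  0.005 -1.   ] F [-0.06 -0.05 -0.07] M [ 0.05  0.27 -0.07] w 0.0127 q [ 0.7   0.51 -0.01 -0.   -1.04 -1.67]
[[0,-0,-0,-0,0,-6.2],[0,-0,-0,-0,0,-6.2],[0,-0,-0,-0,0.1,-6.2],[0,-0,-0,-0,0,-6.2],[1,0,-0,-0,0.1,-6.2],[-0,-0,-0,-0,0,-6.2],[-0,-0,-0,-0.1,0,-6.2],[-0,-0,-0,-0,0.1,-6.2],[-0,-0,-0,-0.1,0,-6.2]]
```

{"fn": "move_arm", "kwargs": {"steps": [[0,0,0,0,0,-6],[0,0,0,0,0,-6],[0,0,0,0,0,-6],[0,0,0,0,0,-6],[0,0,0,0,0,-6],[0,0,0,0,0,-6],[0,0,0,0,0,-6],[0,0,0,0,0,-5],[0,0,0,0,0,-3],[0,0,0,0,0,0]]}}

```text
time_s: 24.18
tool_pos: [0.5605, 0.274, 0.04]
eef_rot: [-0.688, 0.726, 0.002, 0.003]
ft_force: [0.4, -0.5, 0.0]
gripper_width: 0.0128
```

```bash
python3 -c "
from h import *
s=st();rowsto([.5622,.272,.04],-90,1);c=camera('wrist');cv2.imwrite('pics/w15.png',c['pixels'][:,:,::-1])"
```

```text
t 24.18 p [0.5605 0.274  0.04  ] yawx -93.04 z [ 0.002  0.007 -1.   ] F [ 0.43 -0.55  0.03] M [-0.22 -0.17  0.04] w 0.0128 q [ 0.7   0.51 -0.01 -0.   -1.05 -0.75]
[[1.9,-1.8,-0,-0.1,0.4,-3]]
```

View pics/w15.png

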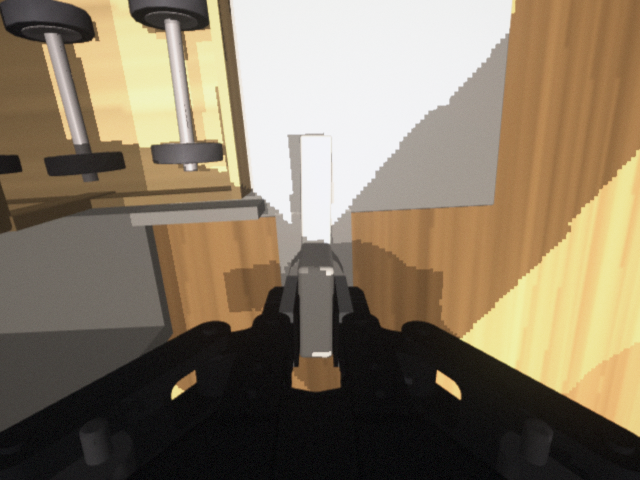

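{"fn": "move_arm", "kwargs": {"steps": [[0,0,0,0,0,-2],[0,0,0,0,0,-1.3],[0,0,0,0,0,0],[0,0,0,0,0,0]]}}

```text
time_s: 24.57
tool_pos: [0.5604, 0.274, 0.04]
eef_rot: [-0.706, 0.708, 0.002, 0.003]
ft_force: [0.3, -0.5, -0.1]
gripper_width: 0.0127
```

```bash
python3 -c "
from h import *
s=st();c=camera('wrist');cv2.imwrite('pics/w16.png',c['pixels'][:,:,::-1])"
```

```text
t 24.57 p [0.5604 0.274  0.04  ] yawx -90.16 z [ 0.001  0.006 -1.   ] F [ 0.3  -0.46 -0.1 ] M [-0.21  0.04  0.11] w 0.0127 q [ 0.7   0.51 -0.01 -0.   -1.05 -0.7 ]
```

View pics/w16.png

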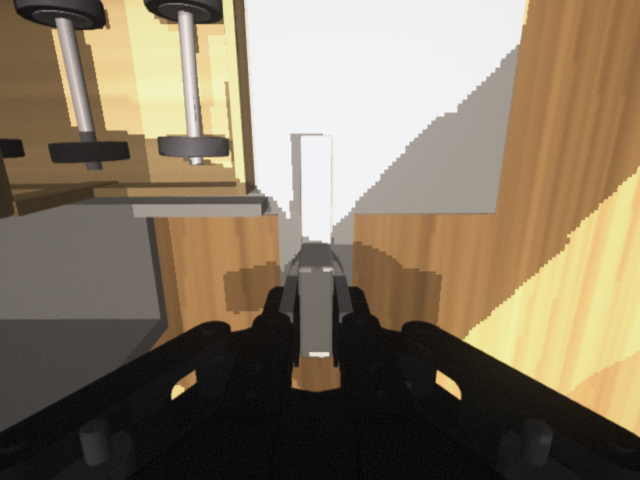

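{"fn": "move_arm", "kwargs": {"steps": [[0,0,0,0,0,0],[0,0,0,0,0,0],[0,0,0,0,0,0],[0,0,-2,0,0,0]], "claw": -0.2}}

```text
time_s: 24.95
tool_pos: [0.5602, 0.2743, 0.0416]
eef_rot: [-0.705, 0.709, 0.002, 0.003]
ft_force: [-0.6, -0.5, -0.2]
gripper_width: 0.0344
```

{"fn": "move_arm", "kwargs": {"steps": [[0,0,-8,0,0,0],[0,0,-16,0,0,0],[0,0,-22,0,0,0],[0,0,-25,0,0,0],[0,0,-22,0,0,0],[0,10,-10,0,0,0],[0,20,-5,0,0,0],[0,30,0,0,0,0],[0,30,0,0,0,0],[0,20,0,0,0,0],[0,10,0,0,0,0],[0,0,0,0,0,0]]}}

```text
time_s: 25.95
tool_pos: [0.4327, 0.2733, 0.159]
eef_rot: [-0.704, 0.71, 0.003, 0.005]
ft_force: [0.3, -0.4, -0.8]
gripper_width: 0.034
```

```bash
python3 -c "
from h import *
s=st()
for n in ['wrist','scene','top']:
  c=camera(n);i=c['pixels'][:,:,::-1]
  if n=='scene':i=cv2.resize(i[230:380,300:460],None,fx=5,fy=4,interpolation=cv2.INTER_CUBIC)
  if n=='top':i=cv2.resize(i[170:280,130:290],None,fx=5,fy=5,interpolation=cv2.INTER_CUBIC)
  cv2.imwrite('pics/z_'+n+'.png',i)"
```

```text
t 25.95 p [0.4327 0.2733 0.159 ] yawx -90.5 z [ 0.003  0.011 -1.   ] F [ 0.27 -0.39 -0.79] M [-0.1   0.02 -0.06] w 0.034 q [ 0.87  0.21 -0.14 -0.   -1.21 -0.87]
```

View pics/z_wrist.png

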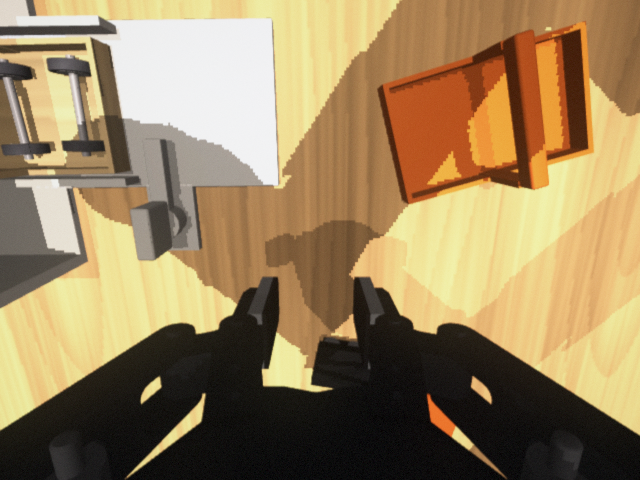

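View pics/z_scene.png

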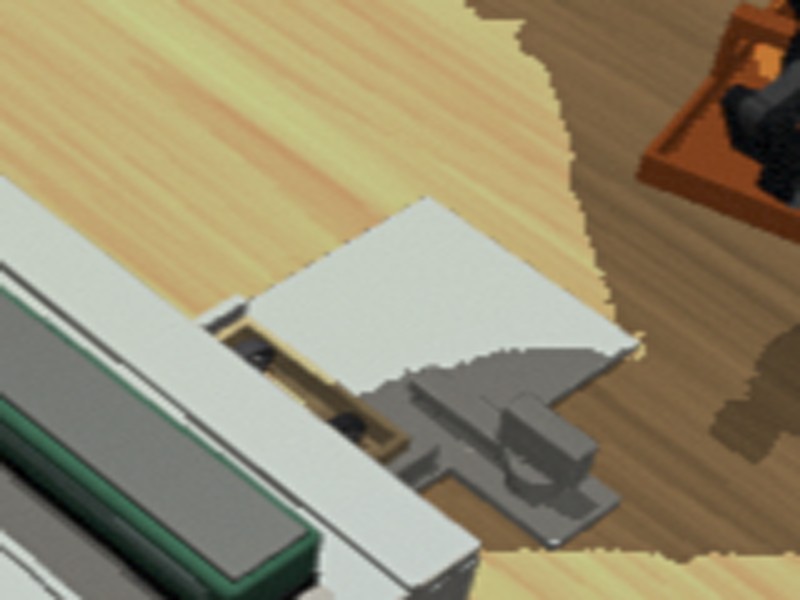

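View pics/z_top.png

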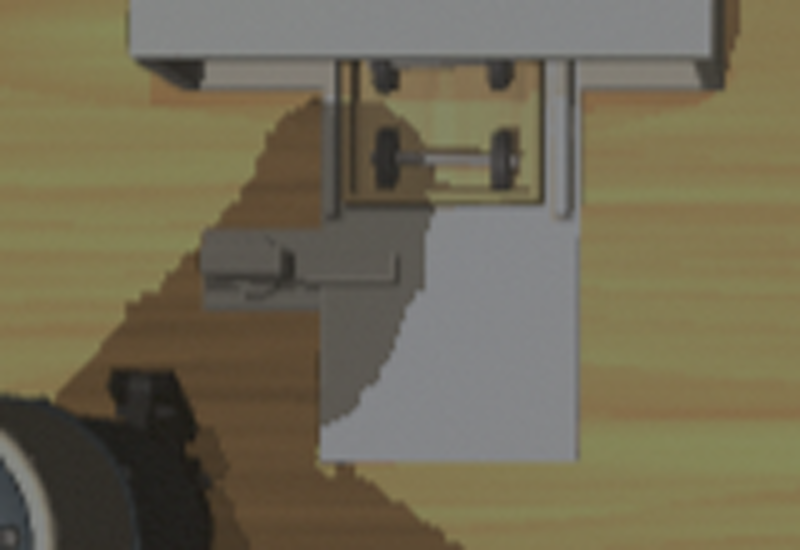

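```bash
python3 -c "
from h import *
t=cal('top');a=lambda x,y:((x+.5)/5+129.5,(y+.5)/5+169.5)
p,q=plane(t,a(300,283),.03),plane(t,a(398,283),.03);print(p,q,np.degrees(np.arctan2(q[0]-p[0],-(q[1]-p[1]))));print('tray near',plane(t,a(440,203),.032))
print(job_done())"
```

```text
[0.55403135 0.24976309 0.03      ] [0.55406688 0.20211126 0.03      ] 0.04271164393696103
tray near [0.59305457 0.18181279 0.032     ]
the job is handed in; nothing more can be done
None
```

The tray is in the bay against the hard stop with the turn button square behind it, and I handed the job in at about 26 s. The hand-in gives no verdict, so what follows is from my own checks.

**What I did:** I lifted the plywood tray by its handle, carried it level to the deck and set it down between the rails. I let go, then pushed it in by its near wall with the closed fingers. Finally I turned the button through about 76° by its thumb grip, released it and moved clear.

**Pushing the tray in:**
- Early in the slide I was also pressing down on the tray, and the push rose to about 11 N sideways with 9 N downward. I lifted the fingers slightly and it then slid at about 3 N.
- The push rose to about 5 N over what looks like the plate's spring travel. It then stopped dead at about 10 N, well below the 40 N limit. It did not move even with an upward pull, so this was a stop rather than friction.

**Last checks:**
- **Tray position:** its near end is about 106 mm from the rack's origin, within the expected 92–108 mm. It did not shift after I let go or while I turned the button.
- **Button:** square to well under a degree in the top camera, and within about a degree by the gripper's own heading.
- **Wheelsets:** two are visible in the tray. The third is hidden under the shelf, so I could not see it at the end.
- **Plate travel:** not measured directly. I inferred it from the force and the tray's position.
- **Other rolling stock and pot:** I kept clear of them and felt no unexpected contact, but I did not measure their final positions.

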